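# Fit the keyed roller heads into the creasing machine

## Robot

A 6-joint arm with a two-finger parallel gripper is mounted at the origin on the work surface. World frame = base frame: x ahead of the robot, y to its left, z up, the work surface at z = 0. Lengths are in m, angles in rad, forces in N, time in s.
With the tool pointing down it reaches from about 0.35 to 0.875 m from the base axis. Payload 4.2 kg.
Tool frame: the origin (TCP) lies at the very end of the fingers, on their centre line; the grasp point (between the pads) lies 19 mm behind it; x points along the fingers, z is the direction in which the jaws open and shut, and the axes are right-handed (so a half turn about x gives the same grasp; the last joint's range is limited). The gripper opens to 87 mm and grips with 3 to 60 N. Pads are 19 mm wide; open, the fingers measure 117 mm over their backs; the gripper's body (75 mm by 190 mm) begins 51 mm behind the grasp point.
Start: joints at [-0.973, 0.385, 0.008, 0, -1.194, -0.259], TCP at [0.208, -0.589, 0.223] pointing down, gripper open.
Joint ranges: [-3.14, 3.14], [-1.21, 2.06], [-1.07, 1.41], [-3.16, 2.05], [-2.99, -0.16], [-3.1, 3.1]. Speed limits (rad/s): [2.79, 2.79, 3.14, 3.14, 3.14, 3.14].

## Interface

Orientations are given as [roll, pitch, yaw] about the fixed x, y, z axes, in that order (R = Rz(yaw) Ry(pitch) Rx(roll)).
In Python, from rig import * gives the robot as it stands.
- The arm moves only by the tool play_rows, never from a script. Its argument "motion" is a list of rows, each a list of 3 entries, a list of its own where there are three numbers: the turn, a rotation vector about the tool's x, y, z in degrees, then the shift along the tool's x, y, z in m, then the opening, from 0 (shut) to 1 (fully open). A call has 1 to 20 rows; each row shifts and turns the pose as measured when the row begins, along the tool's axes as they then stand; what a row does not reach is not made up. A row lasts 1/8 s, in which the tool goes at most 62.5 mm and 10.7 degrees, less where a joint would pass 70% of its speed; a pose out of reach is approached as far as the arm can. A call is refused whole if a number of a shift passes 0.0625 or a number of a turn 10.7, either way. A call with a gripper value outside its range is refused whole. The fingers move at their own pace and stop on an object; the grip force is fixed at half the most. Time passes only in rows, so rows that do not move let the fingers close. It gives the time, the measured TCP pose, the force and the opening at its end, in the units of the state.
- state(): the state, without advancing time (a new reading comes with each control period).
- capture(name): name is "side" or "top"; returns the picture (400x640x3 uint8, red, green, blue); there is no depth.
- calibration(name): a dict with "mtx" (3x3 intrinsics, pixels), "dist" ([k1, k2, p1, p2, k3] as OpenCV has them; the pictures are not rectified), "position" and "attitude" of the camera in the world. Camera axes: x right, y down, z forward; pixel columns grow to the right and rows downward; lengths in m; the calibration is good to about 2 mm. A picture is of the moment at which its call begins. calibration takes no time and is no camera call.
- finish_job(): hands the job in, once; it reports no verdict.
The state is a dict: "t": time; "q": joint angles; "qd": joint speeds; "joint_torque": joint torques, N m; "tcp_pos": TCP position; "tool_rot": TCP orientation; "force": force on the tool from outside, world axes, zero at the start; "moment": the same for the moment, N m; "gripper_width": opening from 0.0 (shut) to 1.0 (fully open).
Only numpy, scipy, OpenCV 4.12 (cv2) and the standard library are available. Lean on these libraries where they do the work, as an engineer would, in place of code of your own. Each camera call takes 0.05 s, during which the arm holds its last target. There are 200 camera calls.

## Task

Pull the creasing machine's cover all the way down, then fit every roller head from the compartmented tray into a bay of its own, turning each until its keys find the keyways and it drops fully home. With all heads home, push the cover up until it is fully shut, and leave the tin, the tape and the pen pot where they stand.

Things in the scene. Friction and masses are not known exactly. Their poses are not given: they have to be found in the camera images.
- cover_hinge (a point): Middle of the cover's hinge line, 70 mm above the bench, on the bench creasing machine: a white and grey housing 360 mm wide, 215 mm deep (behind the hinge line), 120 mm high. Axes are the machine's: x from its front (robot's side) to its back, y left along the hinge, z up. Fixed during a run; place and heading vary.
- cover (a joint): Angle of the grey cover, rad, hinged along its lower edge. 0 = shut: flat panel 332 mm wide, 130 mm long, 8 mm thick, leaning back 30 degrees from vertical over the bays, barring them. It swings towards the robot to 1.83 = fully down at its stop, free edge towards the robot, 15 degrees above level. A stiff hinge holds it where it is left; 2 to 5 N at the bar moves it.
- cover_bar (a point): Middle of the cover's grab bar, on its axis: round steel bar 14 mm thick, 134 mm long, parallel to the hinge and 40 mm beyond the panel's free edge, on two 10 mm rods 60 mm either side of this point. 170 mm from the hinge line. Shut: about 80 mm behind the hinge line, 220 mm above the bench; fully down: 165 mm in front of it, 110 mm up. It can turn in the grip.
- tray: Open plywood tray, 163 x 163 mm, walls and dividers 5 mm thick and 65 mm high, floor 5 mm thick, divided 2 x 2 into four compartments of 74 mm. Fixed during a run. Origin: centre of the underside; z up.
- roller1: Roller head standing shaft down in a tray compartment, or absent; all alike, 111 mm tall, 0.2-0.4 kg. Origin: centre of shaft's lower end, z up. Shaft 42 mm across, z 0-33 mm; two keys along +x and -x, 10 mm wide, out to 29 mm from the axis, z 8-30; rubber drum 58 across, z 33-73; wing grip 56 long (along x, in line with the keys), 22 thick, z 73-111. A half turn makes no difference.
- roller2: Roller head standing shaft down in a tray compartment, or absent; all alike, 111 mm tall, 0.2-0.4 kg. Origin: centre of shaft's lower end, z up. Shaft 42 mm across, z 0-33 mm; two keys along +x and -x, 10 mm wide, out to 29 mm from the axis, z 8-30; rubber drum 58 across, z 33-73; wing grip 56 long (along x, in line with the keys), 22 thick, z 73-111. A half turn makes no difference.
- roller3: Roller head standing shaft down in a tray compartment, or absent; all alike, 111 mm tall, 0.2-0.4 kg. Origin: centre of shaft's lower end, z up. Shaft 42 mm across, z 0-33 mm; two keys along +x and -x, 10 mm wide, out to 29 mm from the axis, z 8-30; rubber drum 58 across, z 33-73; wing grip 56 long (along x, in line with the keys), 22 thick, z 73-111. A half turn makes no difference.
- roller4: Roller head standing shaft down in a tray compartment, or absent; all alike, 111 mm tall, 0.2-0.4 kg. Origin: centre of shaft's lower end, z up. Shaft 42 mm across, z 0-33 mm; two keys along +x and -x, 10 mm wide, out to 29 mm from the axis, z 8-30; rubber drum 58 across, z 33-73; wing grip 56 long (along x, in line with the keys), 22 thick, z 73-111. A half turn makes no difference.
- bay1 (a point): Rightmost (-y) bay of the machine: floor centre, on the bore's axis, 20 mm above the bench, 70 mm behind the hinge line; axes as cover_hinge. The four bays are alike, 72 mm apart. Each has a steel collar 31 mm high round a bore 45 mm across, with two keyways facing each other, 15 mm wide through its full height.
- bay2 (a point): Second bay from the right, point and axes as bay1. In every bay the line through the two keyways is turned from its x by an unknown angle, up to 0.6 rad either way, other in each bay and start, fixed during a run: to be seen from above, or felt by turning the head.
- bay3 (a point): Third bay from the right, point and axes as bay1. In any bay a head whose keys miss the keyways stops with its shaft 8 mm in the bore, its origin 23 mm above this point; turned to within about 0.1 rad of the keyways it drops 23 mm until the shaft stands on the floor, its origin at this point.
- bay4 (a point): Leftmost (+y) bay, point and axes as bay1.
- tin: Bystander: closed green tin, 64 mm across, 75 mm high, left of the machine. Origin: centre of the underside.
- tape: Bystander: roll of clear tape lying flat, 90 mm across, 30 mm high, to the right of the machine. Origin: centre of the underside.
- pen_pot: Bystander: white pot of pens, 68 mm across, pot 90 mm high, pens to about 150 mm, left of the machine. Origin: centre of the underside.
Not all that is in view belongs to the job. Leave any orange, pink or red look-alike of the roller3 alone.

How it is judged:
By the outcome, as a careful person would: the job done as asked, in the order asked, and still so for the second after the job is handed in, with the robot touching nothing.
Of roller1, roller2, roller3, roller4 only 3 to 4 are there at a start; the rules pass over those that are not, and their reading is None.
At some moment in a run one of roller1, roller2, roller3, roller4 may be knocked a few centimetres aside while the robot is not near it.
It also fails if it takes over 208 s, if anything falls off the work surface, if the arm or the gripper's body presses on something with over 40 N, if the wrist force passes 120 N, or if a joint passes its speed limit or range.

## Working session

There is one attempt and no reset: what is moved stays moved. The work goes in short steps, Python scripts to look and compute and a tool call to move; the robot and the scene stay as the last step left them, time stands still between calls to the robot, and variables do not carry over. Pictures are saved under pics/ and viewed, about 12 in all and at most 16, crops included, and the job is handed in when it is done.

Besides the shell and the picture viewer there is one more tool, called after "Emit:" as name(argument=value, ...) on one line, values as JSON. play_rows: Moves the arm, as the interface text tells. Its arguments: {"type":"object","properties":{"motion":{"type":"array"}},"required":["motion"]}

```bash
ls; mkdir -p pics; python3 - <<'E'
from rig import *
import cv2
for n in("side","top"):
    im=capture(n); cv2.imwrite(f"pics/{n}0.png",im[:,:,::-1])
    print(calibration(n))
print(state())
E
```

```text
pics
{'mtx': array([[499.3568527 ,   0.        , 313.05522115],
       [  0.        , 499.3568527 , 194.73461088],
       [  0.        ,   0.        ,   1.        ]]), 'dist': array([-0.14881537,  0.        ,  0.        ,  0.        ,  0.        ]), 'position': array([-0.36070403, -0.19693573,  1.31388089]), 'attitude': array([-2.44871146,  0.00276321, -1.39912328])}
{'mtx': array([[403.08889504,   0.        , 317.66644495],
       [  0.        , 403.08889504, 198.45733489],
       [  0.        ,   0.        ,   1.        ]]), 'dist': array([-0.03847914,  0.        ,  0.        ,  0.        ,  0.        ]), 'position': array([ 0.39801778, -0.04843543,  1.25441689]), 'attitude': array([-2.97803508e+00, -1.29523983e-03, -1.55502809e+00])}
{'t': 0.1, 'q': array([-9.73408664e-01,  3.85489519e-01,  6.75175319e-03, -3.86740440e-04,
       -1.19399360e+00, -2.58597505e-01]), 'qd': array([-0.00058996, -0.00220171,  0.00243857, -0.00110806, -0.00039044,
       -0.00189682]), 'joint_torque': array([-4.02382266e-04, -3.91687703e+01,  1.87934393e+01,  4.23182175e+00,
        1.34399591e-02, -7.61625301e-05]), 'tcp_pos': array([ 0.20754007, -0.5889683 ,  0.22156599]), 'tool_rot': array([0.07499285, 1.56882818, 1.98443669]), 'force': array([-0.41285736,  0.07954322,  0.48264784]), 'moment': array([-0.01907156, -0.00550958,  0.00556873]), 'gripper_width': 0.9990370822394196}
```

View pics/top0.png

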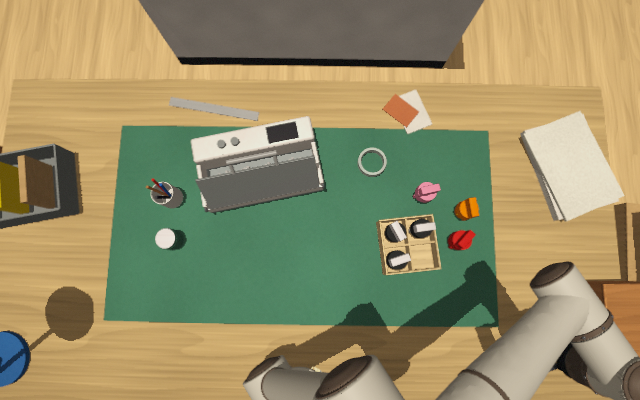

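View pics/side0.png

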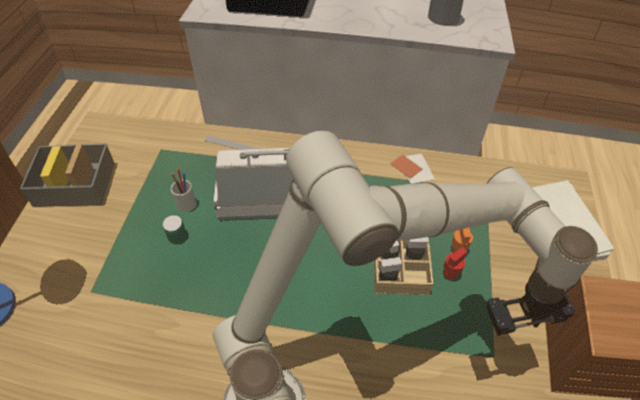

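The top view shows the machine near (258,165) with its cover shut, and the tray at (410,245) holding three heads at (397,232), (422,228) and (398,260). The pink, orange and red look-alikes stand outside the tray. I'll write the helpers and enlarge both areas.

```bash
cat > h.py <<'E'
from rig import *
import cv2, numpy as np
from scipy.spatial.transform import Rotation as R
def cam(n):
    c=calibration(n); return c, R.from_euler('xyz',c['attitude']).as_matrix()
def ray(n,px):
    c,M=cam(n); p=cv2.undistortPoints(np.array(px,float).reshape(-1,1,2),c['mtx'],c['dist']).reshape(-1,2)
    d=np.c_[p,np.ones(len(p))]@M.T; return c['position'],d
def onz(n,px,z):
    o,d=ray(n,px); return o+d*((z-o[2])/d[:,2])[:,None]
def proj(n,X):
    c,M=cam(n); Y=(np.array(X,float).reshape(-1,3)-c['position'])@M
    return cv2.projectPoints(Y,np.zeros(3),np.zeros(3),c['mtx'],c['dist'])[0].reshape(-1,2)
def crop(n,x0,y0,w,h,s,name,im=None):
    im=capture(n) if im is None else im
    cv2.imwrite(f"pics/{name}.png",cv2.resize(im[y0:y0+h,x0:x0+w,::-1],None,fx=s,fy=s,interpolation=cv2.INTER_CUBIC)); return im
E
python3 - <<'E'
from h import *
im=capture("top")
a=cv2.resize(im[110:220,180:340],None,fx=5,fy=5,interpolation=cv2.INTER_CUBIC)
cv2.imwrite("pics/mach.png",a[:,:,::-1])
crop("top",370,175,120,105,5,"tray",im)
E
```

```text
(no output)
```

View pics/mach.png

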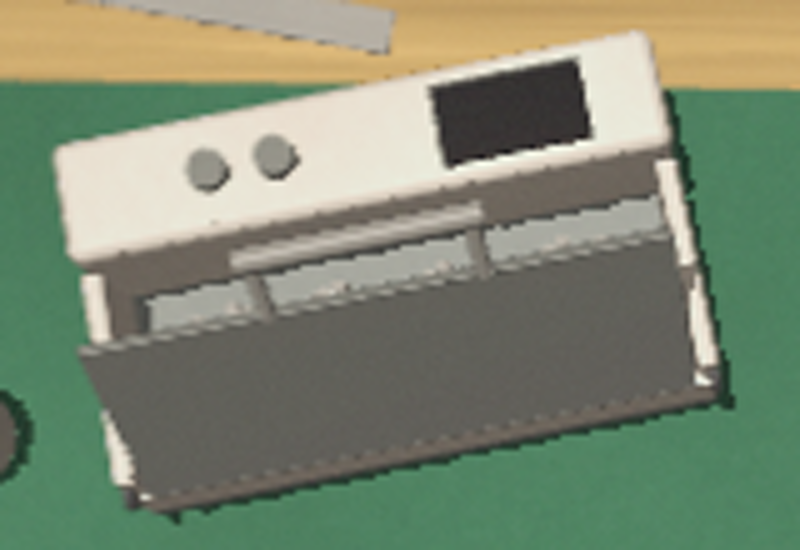

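View pics/tray.png

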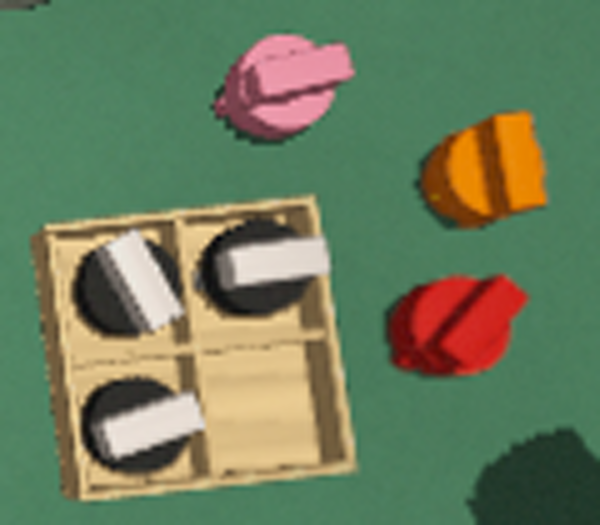

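```bash
python3 - <<'E'
from h import *
f=lambda l:np.array(l)/5+[180,110]-0.4
P=lambda l,z:onz("top",f(l),z)
b=P([(231,262),(482,208)],.22);print("bar",b.round(4),np.linalg.norm(b[1]-b[0]),b.mean(0))
t=P([(78,350),(672,232)],.183);print("panel top",t.round(4),np.linalg.norm(t[1]-t[0]),t.mean(0))
k=P([(55,148),(640,30)],.12);print("back",k.round(4),np.linalg.norm(k[1]-k[0]),k.mean(0))
h=P([(155,505),(718,395)],.07);print("hinge edge",h.round(4),np.linalg.norm(h[1]-h[0]),h.mean(0))
for v in(b,t,k,h):
    d=v[0]-v[1];print("ang y-axis",np.arctan2(d[1],d[0])-np.pi/2)
g=lambda l:np.array(l)/5+[370,175]-0.4
T=onz("top",g([(45,228),(315,197),(355,468),(78,498)]),.065);print(T.round(4),np.linalg.norm(np.diff(T,axis=0),axis=1),T.mean(0))
for w in([(132,230),(182,318),(155,332),(105,245)],[(220,250),(325,237),(328,272),(225,287)],[(100,430),(198,393),(205,425),(108,460)]):
    W=onz("top",g(w),.116);print(W.mean(0).round(4),np.degrees(np.arctan2(*(W[1]-W[0])[1::-1])),np.linalg.norm(np.diff(W,axis=0),axis=1))
print(onz("side",[(243,154)],.22), proj("side",[b[0],b[1]]))
E
```

```text
bar [[0.6626 0.1975 0.22  ]
 [0.6941 0.0655 0.22  ]] 0.1356826582052138 [0.67834029 0.13149734 0.22      ]
panel top [[ 0.6216  0.2873  0.183 ]
 [ 0.6927 -0.0351  0.183 ]] 0.3301999685852562 [0.65712277 0.126105   0.183     ]
back [[ 0.7556  0.3289  0.12  ]
 [ 0.8331 -0.0133  0.12  ]] 0.35080880699374084 [0.79434233 0.15780198 0.12      ]
hinge edge [[ 0.5518  0.2705  0.07  ]
 [ 0.6236 -0.063   0.07  ]] 0.3411345096262339 [0.58773428 0.10378827 0.07      ]
ang y-axis 0.2342095909523767
ang y-axis 0.2171139266214852
ang y-axis 0.22275211431746933
ang y-axis 0.21197573785249313
[[ 0.5318 -0.2287  0.065 ]
 [ 0.5528 -0.3904  0.065 ]
 [ 0.3935 -0.4093  0.065 ]
 [ 0.3742 -0.2468  0.065 ]] [0.16298482 0.16043391 0.16370745] [ 0.46308601 -0.318802    0.065     ]
[ 0.4967 -0.2766  0.116 ] -150.8776002297951 [0.05668978 0.01742601 0.05612459]
[ 0.5089 -0.3515  0.116 ] -82.15319386742759 [0.06079502 0.01996623 0.05968842]
[ 0.415  -0.2807  0.116 ] -68.96378806348355 [0.05938558 0.01811617 0.05830973]
[[0.65739771 0.20082845 0.22      ]] [[244.48773645 152.9328435 ]
 [288.5613507  150.77587541]]
```

```bash
cat >> h.py <<'E'
def rot(): return R.from_euler('xyz',state()['tool_rot'])
def go(pos,jaw,verbose=True):
    """total turn (deg, tool axes, nearest half-turn) to tool-down with jaw axis at yaw `jaw`; shift in tool axes AFTER the turn"""
    s=state(); A=rot(); best=None
    for k in(0,np.pi):
        z=np.array([np.cos(jaw+k),np.sin(jaw+k),0]); x=np.array([0,0,-1.]); B=R.from_matrix(np.c_[x,np.cross(z,x),z])
        rv=(A.inv()*B).as_rotvec(degrees=True)
        print("turn",rv.round(2),"n",np.abs(rv).max()/10.7,"shift",B.inv().apply(np.array(pos)-s['tcp_pos']).round(4),"q6",s['q'][5].round(2))
def st():
    s=state(); z=rot().as_matrix()
    print("t",round(s['t'],2),"tcp",s['tcp_pos'].round(4),"jaw",np.arctan2(z[1,2],z[0,2]).round(4),"xaxis",z[:,0].round(3),"F",s['force'].round(1),"M",s['moment'].round(2),"w",round(s['gripper_width'],3),"q",s['q'].round(2))
E
python3 - <<'E'
from h import *
st(); go([.678,.131,.30],.217)
E
```

```text
t 0.15 tcp [ 0.2076 -0.589   0.2217] jaw 1.9094 xaxis [-0.001  0.002 -1.   ] F [ 0.8 -0.1  0.9] M [ 0.01 -0.02 -0.  ] w 1.003 q [-0.97  0.39  0.01 -0.   -1.19 -0.26]
turn [ 9.697e+01  7.000e-02 -9.000e-02] n 9.062536481144413 shift [-0.0783  0.6019  0.6144] q6 -0.26
turn [-8.303e+01  9.000e-02  6.000e-02] n 7.7598889320865645 shift [-0.0783 -0.6019 -0.6144] q6 -0.26
```

Emit:
play_rows(motion=[[[-10.4,0,0],[-0.01,0,0],1],[[-10.4,0,0],[-0.01,0,0],1],[[-10.4,0,0],[-0.01,0,0],1],[[-10.4,0,0],[-0.01,0,0],1],[[-10.4,0,0],[-0.01,0,0],1],[[-10.4,0,0],[-0.01,0,0],1],[[-10.4,0,0],[-0.01,0,0],1],[[-10.2,0,0],[-0.01,0,0],1],[[0,0,0],[0,-0.04,-0.041],1],[[0,0,0],[0,-0.04,-0.041],1],[[0,0,0],[0,-0.04,-0.041],1],[[0,0,0],[0,-0.04,-0.041],1],[[0,0,0],[0,-0.04,-0.041],1],[[0,0,0],[0,-0.04,-0.041],1],[[0,0,0],[0,-0.04,-0.041],1],[[0,0,0],[0,-0.04,-0.041],1],[[0,0,0],[0,-0.04,-0.041],1],[[0,0,0],[0,-0.04,-0.041],1],[[0,0,0],[0,-0.04,-0.041],1],[[0,0,0],[0,-0.04,-0.041],1]])

```text
t: 2.65
tcp_pos: [0.5647, 0.0202, 0.3019]
tool_rot: [-1.412, 1.556, 1.987]
force: [0.8, -1.0, 0.6]
gripper_width: 1.0
```

```bash
python3 - <<'E'
from h import *
st(); go([.678,.131,.30],.217)
E
```

```text
t 2.65 tcp [0.5647 0.0202 0.3019] jaw -2.8837 xaxis [-0.006  0.014 -1.   ] F [ 0.8 -1.   0.6] M [-0.1   0.03 -0.05] w 1.0 q [ 0.31  0.24  0.   -0.02 -1.34 -0.05]
turn [-177.65   -1.33    0.24] n 16.603180463225556 shift [0.0019 0.0838 0.1345] q6 -0.05
turn [2.34 0.16 0.86] n 0.218770624734414 shift [ 0.0019 -0.0838 -0.1345] q6 -0.05
```

Emit:
play_rows(motion=[[[2.3,0.2,0.9],[0,-0.028,-0.045],1],[[0,0,0],[0,-0.028,-0.045],1],[[0,0,0],[0,-0.028,-0.045],1],[[0,0,0],[0,0,0],1]])

```text
t: 3.15
tcp_pos: [0.6801, 0.141, 0.298]
tool_rot: [0.287, 1.566, -2.633]
force: [-0.5, -0.4, -0.8]
gripper_width: 1.004
```

```bash
python3 - <<'E'
from h import *
st(); go([.678,.131,.205],.217)
im=crop("top",180,110,160,110,5,"hov1")
E
```

```text
t 3.15 tcp [0.6801 0.141  0.298 ] jaw -2.9202 xaxis [-0.004 -0.002 -1.   ] F [-0.5 -0.4 -0.8] M [0.01 0.18 0.01] w 1.004 q [ 0.44  0.48  0.34  0.   -1.44 -0.22]
turn [-1.7975e+02  1.2000e-01  3.9000e-01] n 16.798797491542263 shift [ 0.093  -0.0093 -0.0042] q6 -0.22
turn [ 0.25  0.25 -0.07] n 0.02358862909797068 shift [0.093  0.0093 0.0042] q6 -0.22
```

View pics/hov1.png

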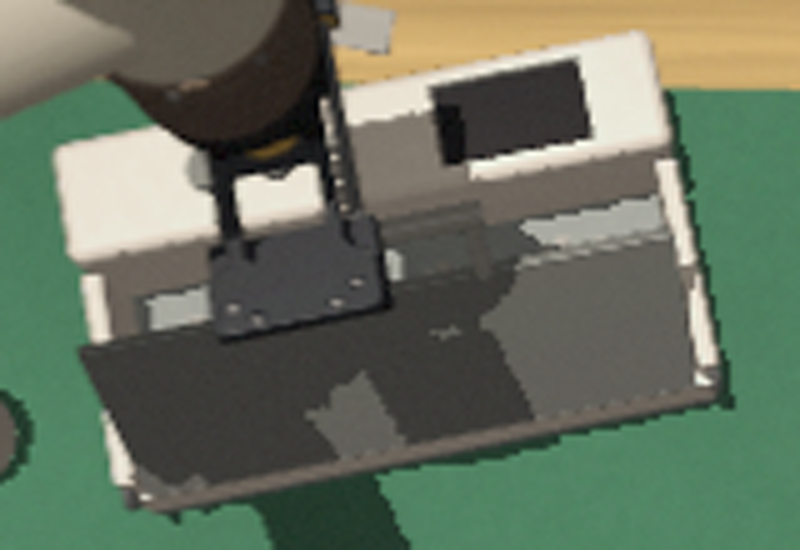

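The open gripper is above the bar. Its parallax in this view is as expected, so I'll descend and grip.

Emit:
play_rows(motion=[[[0,0,0],[0.025,0.0093,0.0042],1],[[0,0,0],[0.025,0,0],1],[[0,0,0],[0.025,0,0],1],[[0,0,0],[0.018,0,0],1],[[0,0,0],[0,0,0],0],[[0,0,0],[0,0,0],0],[[0,0,0],[0,0,0],0],[[0,0,0],[0,0,0],0],[[0,0,0],[0,0,0],0],[[0,0,0],[0,0,0],0]])

```text
t: 4.45
tcp_pos: [0.6742, 0.1231, 0.2122]
tool_rot: [2.877, 1.565, -0.049]
force: [-0.7, 0.7, 0.1]
gripper_width: 0.399
```

```bash
python3 - <<'E'
from h import *
st()
E
```

```text
t 4.45 tcp [0.6742 0.1231 0.2122] jaw -2.9255 xaxis [ 0.005 -0.    -1.   ] F [-0.7  0.7  0.1] M [ 0.03  0.07 -0.01] w 0.399 q [ 0.42  0.49  0.15  0.   -1.23 -0.2 ]
```

Emit:
play_rows(motion=[[[0,0,0],[0.01,0,0],0.4],[[0,0,0],[0.002,0,0],0.4],[[0,0,0],[0,0,0],0],[[0,0,0],[0,0,0],0],[[0,0,0],[0,0,0],0],[[0,0,0],[0,0,0],0],[[0,0,0],[0,0,0],0],[[0,0,0],[0,0,0],0]])

```text
t: 5.45
tcp_pos: [0.6763, 0.1237, 0.1997]
tool_rot: [2.993, 1.561, 0.068]
force: [1.9, 0.4, -0.4]
gripper_width: 0.147
```

```bash
python3 - <<'E'
from h import *
st()
# bar arc, machine frame displacement from shut, per step 7 deg
a=np.radians(61.6+np.arange(0,106,7)); p=.17*np.c_[np.cos(a),np.sin(a)]
print(np.c_[-np.diff(p[:,1]),-np.diff(p[:,0])].round(4).tolist())
E
```

```text
t 5.45 tcp [0.6763 0.1237 0.1997] jaw -2.925 xaxis [ 0.01   0.001 -1.   ] F [ 1.9  0.4 -0.4] M [ 0.06 -0.45  0.06] w 0.147 q [ 0.42  0.5   0.14  0.   -1.2  -0.2 ]
[[-0.0087, 0.0188], [-0.0064, 0.0198], [-0.0039, 0.0204], [-0.0014, 0.0207], [0.0011, 0.0207], [0.0036, 0.0204], [0.0061, 0.0198], [0.0085, 0.0189], [0.0107, 0.0178], [0.0128, 0.0163], [0.0147, 0.0147], [0.0164, 0.0128], [0.0178, 0.0107], [0.019, 0.0084], [0.0199, 0.006]]
```

Emit:
play_rows(motion=[[[0,0,0],[-0.0087,0,0.0188],0],[[0,0,0],[-0.0064,0,0.0198],0],[[0,0,0],[-0.0039,0,0.0204],0],[[0,0,0],[-0.0014,0,0.0207],0],[[0,0,0],[0.0011,0,0.0207],0]])

```text
t: 6.08
tcp_pos: [0.5805, 0.1025, 0.2146]
tool_rot: [3.124, 1.551, 0.198]
force: [6.3, -1.3, -7.2]
gripper_width: 0.146
```

```bash
cat >> h.py <<'E'
YAW=.217; H=np.array([.592,.111,.07])
MX=np.array([np.cos(YAW),np.sin(YAW),0]); MY=np.array([-np.sin(YAW),np.cos(YAW),0])
def arc(H=H):
    s=state(); g=s['tcp_pos']+rot().apply([-.019,0,0])
    r=g-H; print("grasp in machine frame",(r@MX).round(4),(r@MY).round(4),r[2].round(4),"radius",np.hypot(r@MX,r[2]).round(4),"phi",np.degrees(np.arctan2(r[2],r@MX)).round(1))
E
python3 - <<'E'
from h import *
st();arc()
E
```

```text
t 6.08 tcp [0.5805 0.1025 0.2146] jaw -2.9257 xaxis [ 0.019  0.004 -1.   ] F [ 6.3 -1.3 -7.2] M [-0.09 -1.77  0.  ] w 0.146 q [ 0.45  0.32 -0.11  0.01 -1.12 -0.24]
grasp in machine frame -0.0134 -0.0058 0.1636 radius 0.1642 phi 94.7
```

Emit:
play_rows(motion=[[[0,0,0],[0.003,0,0.0204],0],[[0,0,0],[0.0061,0,0.0198],0],[[0,0,0],[0.0085,0,0.0189],0],[[0,0,0],[0.0107,0,0.0178],0],[[0,0,0],[0.0128,0,0.0163],0]])

```text
t: 6.7
tcp_pos: [0.4956, 0.0837, 0.1737]
tool_rot: [-3.136, 1.529, 0.224]
force: [1.4, -0.5, 4.0]
gripper_width: 0.13
```

```bash
python3 - <<'E'
from h import *
st();arc()
E
```

```text
t 6.7 tcp [0.4956 0.0837 0.1737] jaw -2.9233 xaxis [ 0.041  0.009 -0.999] F [ 1.4 -0.5  4. ] M [ 0.02 -0.7   0.03] w 0.13 q [ 0.5   0.2  -0.39  0.01 -0.94 -0.29]
grasp in machine frame -0.1008 -0.0059 0.1227 radius 0.1588 phi 129.4
```

Emit:
play_rows(motion=[[[0,0,0],[0.0143,0,0.015],0],[[0,0,0],[0.016,0,0.0131],0],[[0,0,0],[0.0175,0,0.011],0],[[0,0,0],[0.0187,0,0.0089],0],[[0,0,0],[0.0197,0,0.0065],0]])

```text
t: 7.32
tcp_pos: [0.4421, 0.0717, 0.089]
tool_rot: [-3.122, 1.527, 0.239]
force: [-3.5, 1.8, 4.7]
gripper_width: 0.131
```

```bash
python3 - <<'E'
from h import *
st();arc(np.array([.600,.1127,.064])); go(state()['tcp_pos'],.217)
E
```

```text
t 7.33 tcp [0.4421 0.0717 0.089 ] jaw -2.9225 xaxis [ 0.043  0.01  -0.999] F [-3.5  1.8  4.7] M [0.49 0.8  0.03] w 0.131 q [ 0.53  0.22 -0.63  0.02 -0.67 -0.33]
grasp in machine frame -0.1638 -0.0061 0.0439 radius 0.1696 phi 165.0
turn [-1.7984e+02 -8.0000e-02 -3.9600e+00] n 16.80721683258816 shift [0. 0. 0.] q6 -0.33
turn [ 0.12 -2.52  0.05] n 0.23592283161784117 shift [0. 0. 0.] q6 -0.33
```

Emit:
play_rows(motion=[[[0,0,0],[0.008,0,0.001],0],[[0,0,0],[0.008,0,0.001],0]])

```text
t: 7.58
tcp_pos: [0.4397, 0.0709, 0.0769]
tool_rot: [3.087, 1.53, 0.168]
force: [-19.0, -1.4, 62.9]
gripper_width: 0.135
```

```bash
python3 - <<'E'
from h import *
st();arc(np.array([.600,.1127,.064]))
E
```

```text
t 7.58 tcp [0.4397 0.0709 0.0769] jaw -2.9191 xaxis [ 0.04   0.007 -0.999] F [-19.   -1.4  62.9] M [-0.25  5.16  0.01] w 0.135 q [ 0.54  0.24 -0.65  0.02 -0.64 -0.33]
grasp in machine frame -0.1663 -0.0063 0.0319 radius 0.1693 phi 169.2
```

Emit:
play_rows(motion=[[[0,0,0],[-0.004,0,0],0],[[0,0,0],[0,0,0],0.35],[[0,0,0],[0,0,0],0.35],[[0,0,0],[0,0,0],0.35],[[0,0,0],[-0.04,0,0],0.35],[[0,-2.5,0],[-0.06,0,0],0.35],[[0,0,0],[-0.06,0,0],0.5],[[0,0,0],[-0.05,0.02,0],1],[[0,0,0],[0,0.06,0],1],[[0,0,0],[0,0.06,0],1],[[0,0,0],[0,0.06,0],1],[[0,0,0],[0,0.06,0],1],[[0,0,0],[0,0.04,0],1]])

```text
t: 9.2
tcp_pos: [0.5046, -0.2284, 0.2979]
tool_rot: [0.405, 1.56, -2.506]
force: [0.1, 1.3, 0.4]
gripper_width: 0.981
```

```bash
python3 - <<'E'
from h import *
st()
im=capture("top"); np.save("top_open.npy",im)
a=crop("top",180,110,160,115,5,"mach2",im)
cv2.imwrite("pics/t3.png",im[:,:,::-1])
E
```

```text
t 9.2 tcp [ 0.5046 -0.2284  0.2979] jaw -2.911 xaxis [-0.008 -0.006 -1.   ] F [0.1 1.3 0.4] M [ 0.08  0.03 -0.02] w 0.981 q [-0.13  0.22 -0.04  0.01 -1.32  0.36]
```

View pics/mach2.png

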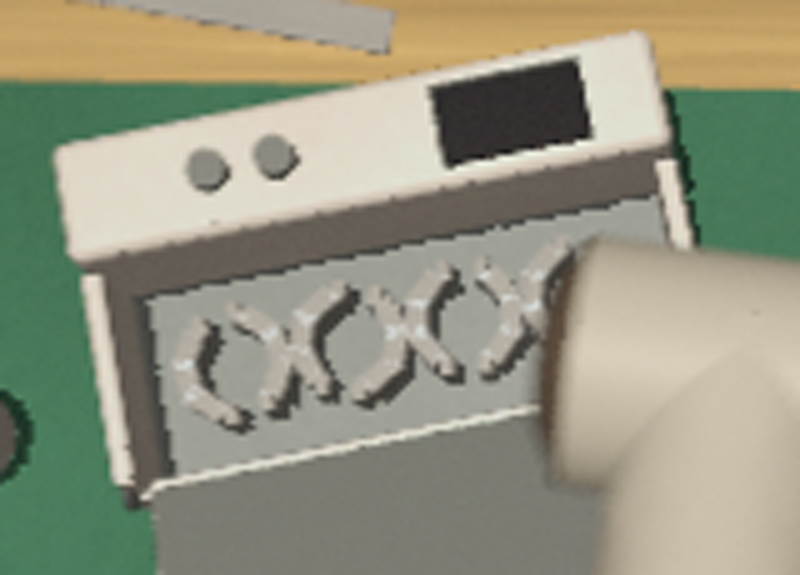

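```bash
cat >> h.py <<'E'
H=np.array([.598,.112,.07])
def bay(i,z=.02): 
    b=H+.07*MX+(i-2.5)*.072*MY; b[2]=z; return b
def rect(im,c,z,half,N):
    # bird's-eye patch on plane z: right = machine -y, up = machine +x
    v,u=np.mgrid[0:N,0:N]; a=(1-2*(v+.5)/N)*half; b=(1-2*(u+.5)/N)*half
    X=c[None,None]+a[...,None]*MX+b[...,None]*MY; X[...,2]=z
    m=proj("top",X.reshape(-1,3)).reshape(N,N,2).astype(np.float32)
    return cv2.remap(im,m[...,0],m[...,1],cv2.INTER_CUBIC)
E
python3 - <<'E'
from h import *
im=np.load("top_open.npy"); out=[]
for i in(4,3,2):
    p=rect(im,bay(i),.051,.045,260); cv2.drawMarker(p,(130,130),(255,0,0),0,20,1)
    cv2.circle(p,(130,130),65,(0,255,0),1); out.append(p)
cv2.imwrite("pics/bays.png",np.hstack(out)[:,:,::-1])
E
```

```text
(no output)
```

View pics/bays.png

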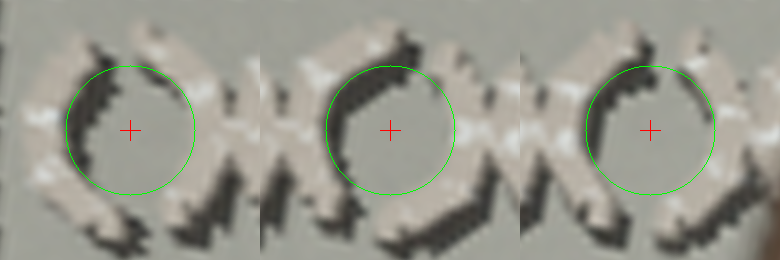

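View pics/t3.png

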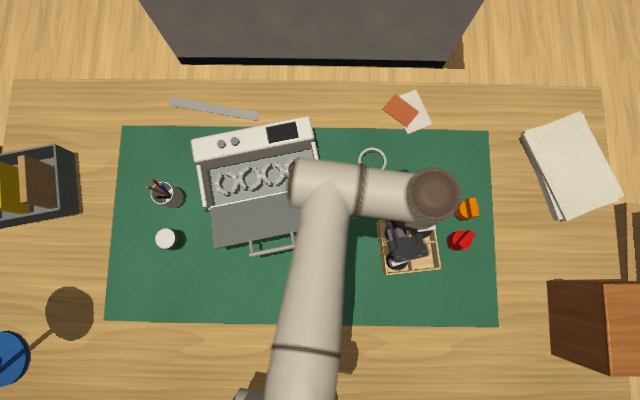

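Cover fully down: the force rose to 63 N at the stop. From the bird's-eye patches the keyway angles are about +0.18 for bay4, -0.34 for bay3 and -0.13 for bay2. The bay centres are right to about 1 mm. The heads are the three black-and-white ones in the tray. I'll start with head A.

```bash
python3 - <<'E'
from h import *
st(); go([.4967,-.2766,.20],np.radians(29.1)+np.pi/2)
for i,a in((4,.18),(3,-.34),(2,-.13)): print(i,bay(i),"jaw",YAW+a+np.pi/2,YAW+a-np.pi/2)
E
```

```text
t 9.25 tcp [ 0.5054 -0.2315  0.2973] jaw -2.9136 xaxis [-0.009 -0.008 -1.   ] F [ 2.6 -2.4  1.3] M [-0.26 -0.22  0.  ] w 0.988 q [-0.13  0.23 -0.04  0.01 -1.32  0.36]
turn [73.96  0.32 -0.68] n 6.912432049267502 shift [ 0.0973  0.0295 -0.0352] q6 0.36
turn [-106.03    0.73    0.34] n 9.909768967901174 shift [ 0.0973 -0.0295  0.0352] q6 0.36
4 [0.64310584 0.23253822 0.02      ] jaw 1.9677963267948966 -1.1737963267948965
3 [0.65860751 0.16222679 0.02      ] jaw 1.4477963267948966 -1.6937963267948966
2 [0.67410918 0.09191535 0.02      ] jaw 1.6577963267948965 -1.4837963267948966
```

Emit:
play_rows(motion=[[[10.6,0,0],[0,0,0],0.55],[[10.6,0,0],[0,0,0],0.55],[[10.6,0,0],[0,0,0],0.55],[[10.6,0,0],[0,0,0],0.55],[[10.6,0,0],[0,0,0],0.55],[[10.6,0,0],[0,0,0],0.55],[[10.4,0.3,-0.7],[0,0,0],0.55],[[0,0,0],[0.03,0.015,-0.0175],0.55],[[0,0,0],[0.03,0.015,-0.0175],0.55],[[0,0,0],[0.03,0,0],0.55],[[0,0,0],[0,0,0],0.55]])

```text
t: 10.62
tcp_pos: [0.4915, -0.2765, 0.1971]
tool_rot: [1.057, 1.559, 3.113]
force: [-0.4, -0.9, 0.1]
gripper_width: 0.549
```

```bash
python3 - <<'E'
from h import *
st(); go([.4967,-.2766,.081],np.radians(29.1)+np.pi/2)
im=capture("side"); b=crop("side",340,180,160,120,5,"sA",im)
E
```

```text
t 10.62 tcp [ 0.4915 -0.2765  0.1971] jaw 2.0552 xaxis [-0.012  0.    -1.   ] F [-0.4 -0.9  0.1] M [ 0.03 -0.01  0.  ] w 0.549 q [-0.22  0.31 -0.18  0.   -1.1  -0.86]
turn [-1.34  0.34 -0.58] n 0.12534299105595217 shift [ 0.1161 -0.0045 -0.0026] q6 -0.86
turn [178.66  -0.91  -0.53] n 16.696797615224668 shift [0.1161 0.0045 0.0026] q6 -0.86
```

View pics/sA.png

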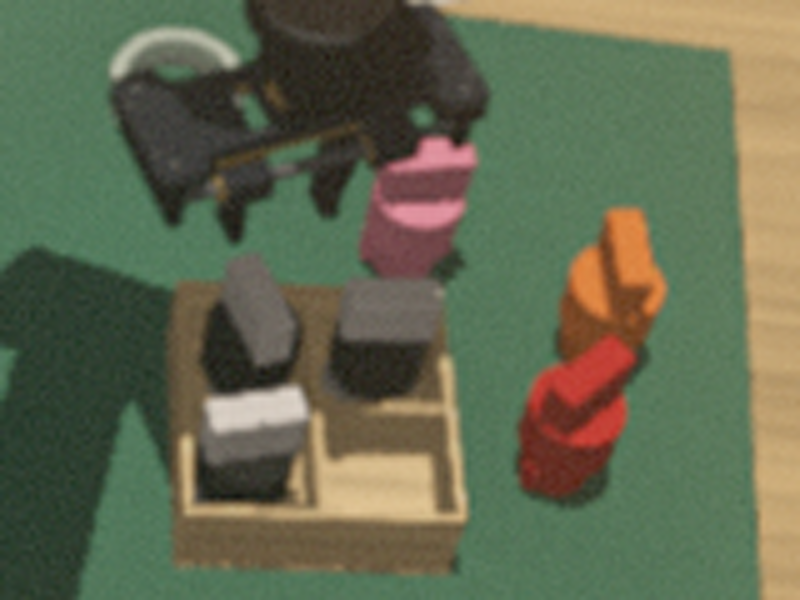

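The side view shows all three heads undisturbed in the tray, with the pink, orange and red ones outside it. The gripper is above head A, so I'll descend.

Emit:
play_rows(motion=[[[-1.3,0.3,-0.6],[0.03,-0.0045,-0.0026],0.55],[[0,0,0],[0.03,0,0],0.55],[[0,0,0],[0.03,0,0],0.55],[[0,0,0],[0.022,0,0],0.55],[[0,0,0],[0,0,0],0.55]])

```text
t: 11.3
tcp_pos: [0.5064, -0.2783, 0.0937]
tool_rot: [-2.46, 1.549, -0.375]
force: [0.8, 0.2, 0.7]
gripper_width: 0.55
```

```bash
python3 - <<'E'
from h import *
st(); go([.4967,-.2766,.081],np.radians(29.1)+np.pi/2)
E
```

```text
t 11.3 tcp [ 0.5064 -0.2783  0.0937] jaw 2.0844 xaxis [ 0.02  -0.008 -1.   ] F [0.8 0.2 0.7] M [0.02 0.09 0.01] w 0.55 q [-0.22  0.42 -0.3   0.   -0.83 -0.84]
turn [ 0.33 -0.96  0.78] n 0.08977832589510298 shift [0.0127 0.0076 0.0062] q6 -0.84
turn [-179.66   -1.23   -1.51] n 16.790411568911303 shift [ 0.0127 -0.0076 -0.0062] q6 -0.84
```

Emit:
play_rows(motion=[[[0.3,-1.0,0.8],[0.005,0.0076,0.0062],0.55],[[0,0,0],[0.006,0,0],0.55],[[0,0,0],[0,0,0],0.55],[[0,0,0],[0,0,0],0.1],[[0,0,0],[0,0,0],0.1],[[0,0,0],[0,0,0],0.1],[[0,0,0],[0,0,0],0.1]])

```text
t: 12.18
tcp_pos: [0.4995, -0.2773, 0.087]
tool_rot: [-2.365, 1.564, -0.285]
force: [0.5, 0.3, -0.6]
gripper_width: 0.247
```

```bash
python3 - <<'E'
from h import *
st(); go([.4967,-.2766,.081],np.radians(29.1)+np.pi/2)
E
```

```text
t 12.18 tcp [ 0.4995 -0.2773  0.087 ] jaw 2.0803 xaxis [ 0.007 -0.002 -1.   ] F [ 0.5  0.3 -0.6] M [ 0.09  0.06 -0.01] w 0.247 q [-0.22  0.42 -0.31  0.   -0.83 -0.84]
turn [ 0.09 -0.28  0.27] n 0.02597853321345984 shift [0.006  0.0021 0.002 ] q6 -0.84
turn [-179.91   -0.43   -0.44] n 16.813898465586956 shift [ 0.006  -0.0021 -0.002 ] q6 -0.84
```

Emit:
play_rows(motion=[[[0,0,0],[-0.03,0,0],0.1],[[0,0,0],[-0.05,0,0],0.1],[[0,0,0],[-0.05,0,0],0.1],[[0,0,0],[-0.04,0,0],0.1],[[0,0,0],[0,0,0],0.1]])

```text
t: 12.8
tcp_pos: [0.496, -0.2759, 0.2571]
tool_rot: [0.27, 1.566, 2.349]
force: [0.3, -0.2, -3.5]
gripper_width: 0.253
```

```bash
python3 - <<'E'
from h import *
st(); go([.6431,.2325,.25],1.968)
im=capture("side"); b=crop("side",330,140,160,120,5,"sB",im); print(proj("side",state()['tcp_pos']))
E
```

```text
t 12.8 tcp [ 0.496  -0.2759  0.2571] jaw 2.0785 xaxis [-0.003  0.003 -1.   ] F [ 0.3 -0.2 -3.5] M [ 0.03 -0.08 -0.02] w 0.253 q [-0.22  0.27 -0.08 -0.   -1.23 -0.84]
turn [ 6.33  0.24 -0.08] n 0.5914816202967235 shift [ 0.0071 -0.3323  0.4119] q6 -0.84
turn [-1.7367e+02  1.2000e-01  3.6000e-01] n 16.230909906926225 shift [ 0.0071  0.3323 -0.4119] q6 -0.84
[[396.66584556 208.81174151]]
```

View pics/sB.png

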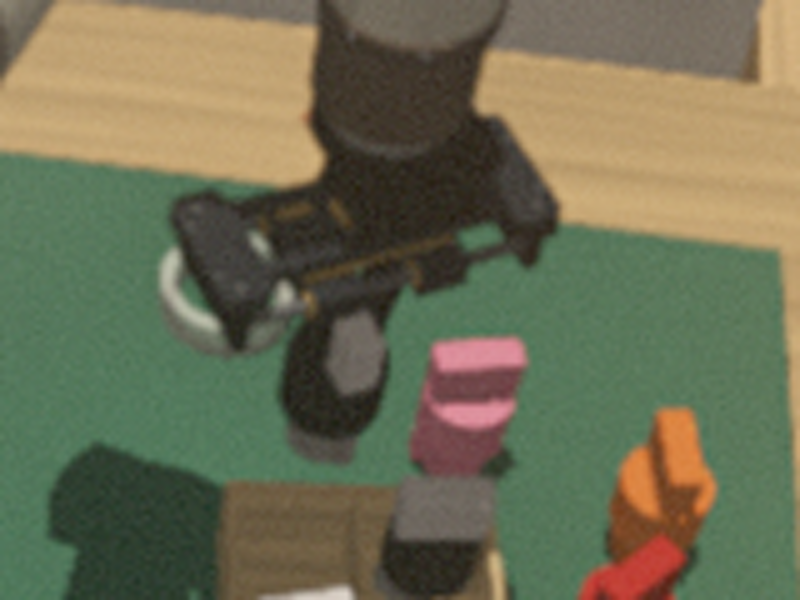

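```bash
cat >> h.py <<'E'
def along(off=.082,im=None):
    """along-wing (tool y) offset of held head's drum from the tool axis, from the side view's silhouette"""
    s=state(); im=capture("side") if im is None else im
    A=rot().as_matrix(); ax=A[:,0]; ty=A[:,1]
    for h in(.045,.060,.068):
        P=s['tcp_pos']+ax*(off-h); p0,p1,pa=proj("side",[P,P+ty*.01,P-ax*.01]); 
        v=int(round(p0[1])); g=im[v].astype(float).sum(1); u0=int(p0[0])
        print("h",h,"v",v,"axis u",p0[0].round(1),"px per 10mm along wing",(p1-p0).round(2),"row",u0-18,g[u0-18:u0+19].astype(int).tolist())
E
python3 - <<'E'
from h import *
along()
E
```

```text
h 0.045 v 217 axis u 394.9 px per 10mm along wing [1.54 2.72] row 376 [299, 289, 286, 283, 293, 292, 308, 289, 283, 208, 119, 113, 112, 95, 139, 119, 104, 116, 117, 129, 209, 283, 302, 304, 312, 309, 299, 297, 268, 174, 150, 270, 298, 300, 283, 290, 291]
h 0.06 v 214 axis u 395.6 px per 10mm along wing [1.56 2.73] row 377 [297, 290, 290, 283, 295, 290, 300, 286, 244, 174, 140, 113, 109, 108, 121, 112, 107, 174, 254, 294, 276, 293, 296, 315, 306, 309, 311, 298, 257, 145, 197, 266, 289, 290, 289, 293, 299]
h 0.068 v 212 axis u 396.0 px per 10mm along wing [1.57 2.73] row 377 [285, 287, 299, 292, 287, 289, 286, 298, 287, 209, 125, 124, 89, 124, 123, 112, 117, 121, 231, 284, 283, 279, 295, 310, 316, 301, 305, 315, 282, 193, 191, 263, 299, 282, 272, 302, 293]
```

Emit:
play_rows(motion=[[[-10.2,0,0],[0,0,0],0.1],[[-10.2,0,0],[0,0,0],0.1],[[-10.2,0,0],[0,0,0],0.1],[[-10.2,0,0],[0,0,0],0.1],[[-10.2,0,0],[0,0,0],0.1],[[-9.8,0,0],[0,0,0],0.1],[[0,0,0],[0,0,0],0.1],[[0,0,0],[0,0,0],0.1]])

```text
t: 13.9
tcp_pos: [0.484, -0.2702, 0.2302]
tool_rot: [-0.455, 1.515, 2.712]
force: [0.6, -0.1, -2.4]
gripper_width: 0.253
```

```bash
python3 - <<'E'
from h import *
st();im=capture("side"); np.save("sp.npy",im);along(im=im); go(state()['tcp_pos'],0.)
E
```

```text
t 13.9 tcp [ 0.484  -0.2702  0.2302] jaw -3.1159 xaxis [-0.051  0.023 -0.998] F [ 0.6 -0.1 -2.4] M [-0.07 -0.06  0.02] w 0.253 q [-0.22  0.29 -0.11 -0.01 -1.23  0.25]
h 0.045 v 226 axis u 391.5 px per 10mm along wing [3.57 0.46] row 373 [294, 284, 308, 298, 306, 282, 305, 288, 257, 197, 103, 119, 82, 132, 118, 130, 89, 105, 115, 116, 113, 105, 130, 138, 139, 109, 122, 98, 91, 118, 134, 140, 142, 152, 101, 119, 84]
h 0.06 v 222 axis u 392.3 px per 10mm along wing [3.6  0.46] row 374 [308, 293, 312, 286, 287, 313, 292, 298, 217, 140, 132, 135, 140, 129, 92, 114, 104, 99, 90, 103, 119, 95, 92, 118, 107, 93, 112, 110, 94, 124, 104, 121, 85, 99, 97, 115, 110]
h 0.068 v 220 axis u 392.7 px per 10mm along wing [3.61 0.46] row 374 [294, 293, 296, 288, 276, 300, 307, 281, 252, 157, 100, 140, 139, 106, 115, 109, 118, 128, 119, 128, 97, 110, 112, 110, 121, 109, 131, 102, 116, 123, 121, 140, 99, 141, 116, 135, 146]
turn [-178.47   -2.14    4.51] n 16.679540689355473 shift [0. 0. 0.] q6 0.25
turn [1.46 2.89 1.37] n 0.27042026789860474 shift [0. 0. 0.] q6 0.25
```

```bash
python3 - <<'E'
from h import *
go([.6431,.2325,.25],1.968)
E
```

```text
turn [68.68  3.37 -0.49] n 6.418954888990749 shift [-0.0198 -0.3412  0.402 ] q6 0.25
turn [-111.27    0.54    3.73] n 10.398614823034801 shift [-0.0198  0.3412 -0.402 ] q6 0.25
```

Emit:
play_rows(motion=[[[9.8,0.5,0],[-0.01,0,0],0.1],[[9.8,0.5,0],[-0.01,0,0],0.1],[[9.8,0.5,0],[-0.01,0,0],0.1],[[9.8,0.5,0],[-0.005,0,0],0.1],[[9.8,0.5,0],[-0.005,0,0],0.1],[[9.8,0.5,0],[0,0,0],0.1],[[9.8,0.5,0],[0,0,0],0.1],[[0,0,0],[0,-0.034,0.04],0.1],[[0,0,0],[0,-0.034,0.04],0.1],[[0,0,0],[0,-0.034,0.04],0.1],[[0,0,0],[0,-0.034,0.04],0.1],[[0,0,0],[0,-0.034,0.04],0.1],[[0,0,0],[0,-0.034,0.04],0.1],[[0,0,0],[0,-0.034,0.04],0.1],[[0,0,0],[0,-0.034,0.04],0.1],[[0,0,0],[0,0,0],0.1]])

```text
t: 15.95
tcp_pos: [0.638, 0.1334, 0.2611]
tool_rot: [1.938, 1.558, -2.447]
force: [0.7, -0.7, -2.6]
gripper_width: 0.246
```

```bash
cat >> h.py <<'E'
def b2(i,a,z,dy=0.):
    j=YAW+a+np.pi/2; ty=np.cross([np.cos(j),np.sin(j),0],[0,0,-1.]); p=bay(i,z)-dy*ty
    st(); go(p,j)
E
python3 - <<'E'
from h import *
b2(4,.18,.2,.0015)
E
```

```text
t 15.95 tcp [0.638  0.1334 0.2611] jaw 1.8978 xaxis [-0.01  -0.008 -1.   ] F [ 0.7 -0.7 -2.6] M [-0.05 -0.01 -0.04] w 0.246 q [ 0.46  0.42  0.15  0.   -1.32 -1.7 ]
turn [-4.01 -0.23 -0.68] n 0.37475210467544723 shift [ 0.0611 -0.0445  0.0894] q6 -1.7
turn [175.99  -1.04   0.36] n 16.44735598761998 shift [ 0.0611  0.0445 -0.0894] q6 -1.7
```

Emit:
play_rows(motion=[[[-4,-0.2,-0.7],[0.005,-0.02,0.03],0.1],[[0,0,0],[0.005,-0.015,0.03],0.1],[[0,0,0],[0.01,-0.01,0.03],0.1],[[0,0,0],[0.01,0,0],0.1],[[0,0,0],[0,0,0],0.1],[[0,0,0],[0,0,0],0.1]])

```text
t: 16.7
tcp_pos: [0.6464, 0.2312, 0.2282]
tool_rot: [2.023, 1.566, -2.3]
force: [-0.1, -0.7, -2.6]
gripper_width: 0.255
```

```bash
python3 - <<'E'
from h import *
b2(4,.18,.17,.0015)
E
```

```text
t 16.7 tcp [0.6464 0.2312 0.2282] jaw 1.9603 xaxis [-0.003 -0.004 -1.   ] F [-0.1 -0.7 -2.6] M [ 0.04 -0.03  0.02] w 0.255 q [ 0.58  0.49  0.19  0.   -1.28 -1.76]
turn [-0.43 -0.12 -0.25] n 0.040357032282669174 shift [0.0582 0.001  0.0026] q6 -1.76
turn [179.57  -0.39   0.19] n 16.782023075511976 shift [ 0.0582 -0.001  -0.0026] q6 -1.76
```

Emit:
play_rows(motion=[[[-0.4,-0.1,-0.2],[0.025,0.001,0.0026],0.1],[[0,0,0],[0.025,0,0],0.1],[[0,0,0],[0.02,0,0],0.1],[[0,0,0],[0,0,0],0.1]])

```text
t: 17.2
tcp_pos: [0.6464, 0.2292, 0.1606]
tool_rot: [-1.671, 1.566, 0.291]
force: [0.5, -0.9, -1.7]
gripper_width: 0.25
```

```bash
python3 - <<'E'
from h import *
b2(4,.18,.135,.0015)
im=crop("top",190,120,120,90,6,"in4")
E
```

```text
t 17.2 tcp [0.6464 0.2292 0.1606] jaw 1.9617 xaxis [ 0.005  0.001 -1.   ] F [ 0.5 -0.9 -1.7] M [-0.04 -0.01  0.01] w 0.25 q [ 0.58  0.53  0.08  0.   -1.12 -1.76]
turn [-0.35 -0.03  0.29] n 0.032645710349491666 shift [0.0256 0.0003 0.0043] q6 -1.76
turn [1.7965e+02 4.5000e-01 5.0000e-02] n 16.789730053986904 shift [ 0.0256 -0.0003 -0.0043] q6 -1.76
```

View pics/in4.png

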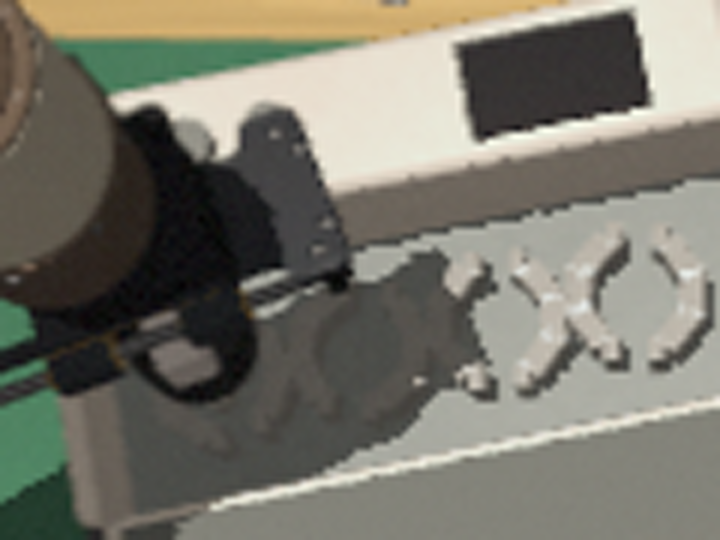

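Head A is over bay4; the drum shows at (195,360) in the crop. Next is a gentle descent, watching the force.

Emit:
play_rows(motion=[[[-0.3,0,0.3],[0.012,0.0003,0.0043],0.1],[[0,0,0],[0.012,0,0],0.1],[[0,0,0],[0,0,0],0.1]])

```text
t: 17.62
tcp_pos: [0.6468, 0.2339, 0.1396]
tool_rot: [-1.618, 1.563, 0.349]
force: [-0.6, -0.5, -2.8]
gripper_width: 0.25
```

```bash
python3 - <<'E'
from h import *
b2(4,.18,.12,.0015)
E
```

```text
t 17.62 tcp [0.6468 0.2339 0.1396] jaw 1.9672 xaxis [ 0.007  0.003 -1.   ] F [-0.6 -0.5 -2.8] M [ 0.01 -0.   -0.04] w 0.25 q [ 0.58  0.55  0.06  0.   -1.08 -1.76]
turn [-0.04 -0.02  0.42] n 0.039532102433709165 shift [0.0196 0.0024 0.0002] q6 -1.76
turn [1.7996e+02 6.6000e-01 3.0000e-02] n 16.818874983164108 shift [ 0.0196 -0.0024 -0.0002] q6 -1.76
```

Emit:
play_rows(motion=[[[0,0,0.4],[0.006,0.0024,0.0002],0.1],[[0,0,0],[0.006,0,0],0.1],[[0,0,0],[0.005,0,0],0.1]])

```text
t: 18.0
tcp_pos: [0.645, 0.2334, 0.1224]
tool_rot: [-1.779, 1.569, 0.188]
force: [-0.1, 1.1, -2.3]
gripper_width: 0.249
```

```bash
python3 - <<'E'
from h import *
b2(4,.18,.11,.0015)
E
```

```text
t 18.0 tcp [0.645  0.2334 0.1224] jaw 1.9676 xaxis [ 0.002  0.    -1.   ] F [-0.1  1.1 -2.3] M [0.02 0.07 0.05] w 0.249 q [ 0.58  0.56  0.04  0.   -1.05 -1.76]
turn [-0.01 -0.02  0.1 ] n 0.009629518291174047 shift [ 0.0124  0.0006 -0.0001] q6 -1.76
turn [1.7999e+02 1.6000e-01 3.0000e-02] n 16.821136435558667 shift [ 0.0124 -0.0006  0.0001] q6 -1.76
```

Emit:
play_rows(motion=[[[0,0,0],[0.007,0.0006,0],0.1],[[0,0,0],[0.007,0,0],0.1],[[0,0,0],[0.006,0,0],0.1]])

```text
t: 18.38
tcp_pos: [0.6448, 0.2332, 0.1021]
tool_rot: [-1.941, 1.568, 0.027]
force: [-2.3, 1.5, 13.1]
gripper_width: 0.247
```

```bash
python3 - <<'E'
from h import *
b2(4,.18,.102,.0015)
E
```

```text
t 18.38 tcp [0.6448 0.2332 0.1021] jaw 1.9681 xaxis [ 0.003  0.    -1.   ] F [-2.3  1.5 13.1] M [0.34 1.44 0.  ] w 0.247 q [ 0.58  0.58  0.02  0.   -1.01 -1.76]
turn [ 0.02 -0.06  0.15] n 0.01416425474951573 shift [0.0001 0.0004 0.    ] q6 -1.76
turn [-1.7998e+02 -2.4000e-01 -9.0000e-02] n 16.820949527864705 shift [ 0.0001 -0.0004 -0.    ] q6 -1.76
```

Head A is home: TCP at 0.102, which puts its origin at 0.020, with floor contact. I'll release and go for head C.

Emit:
play_rows(motion=[[[0,0,0],[0,0,0],0.5],[[0,0,0],[0,0,0],0.5],[[0,0,0],[0,0,0],0.5],[[0,0,0],[-0.03,0,0],0.5],[[0,0,0],[-0.04,0,0],0.5],[[0,0,0],[-0.04,0,0],0.5],[[0,0,0],[-0.04,0,0],0.55],[[-10.5,0,0],[-0.01,0,0],0.55],[[-10.5,0,0],[-0.005,0,0],0.55],[[-10.5,0,0],[-0.005,0,0],0.55],[[-10.5,0,0],[-0.005,0,0],0.55],[[-10.5,0,0],[-0.005,0,0],0.55],[[-10.5,0,0],[-0.005,0,0],0.55],[[-10.5,0,0],[-0.005,0,0],0.55],[[-10.5,0,0],[-0.005,0,0],0.55]])

```text
t: 20.25
tcp_pos: [0.6451, 0.2329, 0.3061]
tool_rot: [3.068, 1.562, 0.255]
force: [-0.3, 0.4, 0.3]
gripper_width: 0.546
```

```bash
python3 - <<'E'
from h import *
st();go([.415,-.2807,.22],-2.775)
im=capture("side"); crop("side",340,180,160,120,5,"sC",im); np.save("sC.npy",im); im=capture("top");crop("top",370,175,120,105,5,"tC",im); np.save("tC.npy",im)
E
```

```text
t 20.25 tcp [0.6451 0.2329 0.3061] jaw -2.8133 xaxis [ 0.009  0.002 -1.   ] F [-0.3  0.4  0.3] M [0.02 0.19 0.03] w 0.546 q [ 0.58  0.45  0.32  0.   -1.43 -0.26]
turn [-2.19 -0.52 -0.05] n 0.20488835408976944 shift [0.0861 0.397  0.3989] q6 -0.26
turn [ 1.7781e+02 -8.0000e-02  8.1000e-01] n 16.617367229420967 shift [ 0.0861 -0.397  -0.3989] q6 -0.26
```

View pics/tC.png

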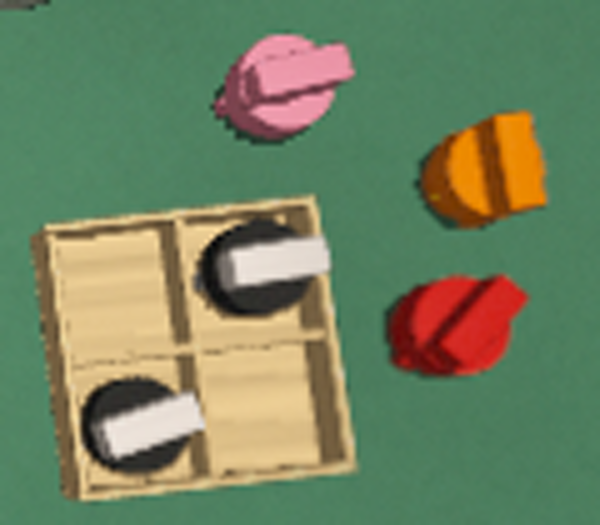

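Heads B and C are unmoved at (265,265) and (150,425) in the crop. I'll refine their wing rectangles by mask and start travelling.

```bash
python3 - <<'E'
from h import *
im=np.load("tC.npy"); big=cv2.resize(im,None,fx=4,fy=4,interpolation=cv2.INTER_CUBIC)
hsv=cv2.cvtColor(big,cv2.COLOR_RGB2HSV)
m=((hsv[...,1]<45)&(hsv[...,2]>175)).astype(np.uint8)
x0,y0,x1,y1=[4*v for v in(375,215,445,278)]
k=np.zeros_like(m);k[y0:y1,x0:x1]=m[y0:y1,x0:x1]
for c in cv2.findContours(k,0,2)[0]:
    if cv2.contourArea(c)<300: continue
    b=cv2.boxPoints(cv2.minAreaRect(c))/4-.375; W=onz("top",b,.116)
    e=W-np.roll(W,-1,0); L=np.linalg.norm(e,axis=1); i=L.argmax()
    print("centre",W.mean(0).round(4),"sizes",L[:2].round(4),"wing yaw",np.degrees(np.arctan2(e[i,1],e[i,0])).round(1))
E
```

```text
centre [ 0.4165 -0.2809  0.116 ] sizes [0.0551 0.0216] wing yaw 108.9
centre [ 0.5098 -0.3549  0.116 ] sizes [0.0553 0.0211] wing yaw 99.9
```

Emit:
play_rows(motion=[[[-2.2,-0.5,0],[0,0.04,0.04],0.55],[[0,0,0],[0,0.04,0.04],0.55],[[0,0,0],[0,0.04,0.04],0.55],[[0,0,0],[0,0.04,0.04],0.55],[[0,0,0],[0,0.04,0.04],0.55],[[0,0,0],[0,0.04,0.04],0.55],[[0,0,0],[0,0.04,0.04],0.55],[[0,0,0],[0,0.04,0.04],0.55],[[0,0,0],[0,0.03,0.03],0.55],[[0,0,0],[0.02,0.03,0.03],0.55],[[0,0,0],[0.02,0,0],0.55],[[0,0,0],[0,0,0],0.55]])

```text
t: 21.85
tcp_pos: [0.4053, -0.267, 0.2637]
tool_rot: [2.306, 1.566, -0.519]
force: [0.6, -0.5, 1.1]
gripper_width: 0.554
```

```bash
python3 - <<'E'
from h import *
st();go([.415,-.2807,.13],-2.775)
E
```

```text
t 21.85 tcp [ 0.4053 -0.267   0.2637] jaw -2.8252 xaxis [ 0.004 -0.002 -1.   ] F [ 0.6 -0.5  1.1] M [0.   0.15 0.02] w 0.554 q [-0.25  0.11 -0.26  0.   -1.2   0.56]
turn [-2.88 -0.18 -0.21] n 0.26909153621884485 shift [ 0.1337  0.0163 -0.0042] q6 0.56
turn [177.12  -0.33   0.28] n 16.553290073044764 shift [ 0.1337 -0.0163  0.0042] q6 0.56
```

Emit:
play_rows(motion=[[[-0.8,0,0],[0.03,0.016,-0.005],0.55],[[0,0,0],[0.04,0,0],0.55],[[0,0,0],[0.04,0,0],0.55],[[0,0,0],[0.02,0,0],0.55],[[0,0,0],[0,0,0],0.55]])

```text
t: 22.48
tcp_pos: [0.4216, -0.2817, 0.1361]
tool_rot: [2.319, 1.554, -0.496]
force: [0.3, -0.1, 1.1]
gripper_width: 0.547
```

```bash
python3 - <<'E'
from h import *
st();go([.4165,-.2809,.085],-2.812)
E
```

```text
t 22.48 tcp [ 0.4216 -0.2817  0.1361] jaw -2.8157 xaxis [ 0.015 -0.008 -1.   ] F [ 0.3 -0.1  1.1] M [ 0.01  0.08 -0.04] w 0.547 q [-0.27  0.26 -0.41  0.   -0.88  0.59]
turn [-0.21 -0.64 -0.7 ] n 0.06506609322000037 shift [ 0.0511 -0.0024  0.0045] q6 0.59
turn [179.78  -1.09   1.01] n 16.801898055225948 shift [ 0.0511  0.0024 -0.0045] q6 0.59
```

Emit:
play_rows(motion=[[[-0.2,-0.6,-0.7],[0.02,-0.0024,0.0045],0.55],[[0,0,0],[0.02,0,0],0.55],[[0,0,0],[0.005,0,0],0.55],[[0,0,0],[0,0,0],0.55]])

```text
t: 22.98
tcp_pos: [0.4195, -0.2812, 0.0922]
tool_rot: [2.601, 1.565, -0.211]
force: [0.6, -1.4, 0.2]
gripper_width: 0.553
```

```bash
python3 - <<'E'
from h import *
st();go([.4165,-.2809,.085],-2.812)
E
```

```text
t 22.98 tcp [ 0.4195 -0.2812  0.0922] jaw -2.812 xaxis [ 0.006 -0.001 -1.   ] F [ 0.6 -1.4  0.2] M [-0.04  0.14  0.03] w 0.553 q [-0.27  0.32 -0.46 -0.   -0.78  0.6 ]
turn [ 0.   -0.3  -0.18] n 0.02772765386188855 shift [ 0.0072 -0.0013  0.0027] q6 0.6
turn [-180.      0.28   -0.47] n 16.822234054635537 shift [ 0.0072  0.0013 -0.0027] q6 0.6
```

Emit:
play_rows(motion=[[[0,-0.3,-0.2],[0.005,-0.0013,0.0027],0.55],[[0,0,0],[0,0,0],0.55],[[0,0,0],[0,0,0],0.1],[[0,0,0],[0,0,0],0.1],[[0,0,0],[0,0,0],0.1],[[0,0,0],[0,0,0],0.1]])

```text
t: 23.72
tcp_pos: [0.4174, -0.2813, 0.0888]
tool_rot: [2.568, 1.568, -0.244]
force: [-0.9, 0.6, -0.7]
gripper_width: 0.25
```

```bash
python3 - <<'E'
from h import *
st();go([.4165,-.2809,.085],-2.812)
E
```

```text
t 23.73 tcp [ 0.4174 -0.2813  0.0888] jaw -2.812 xaxis [ 0.003 -0.001 -1.   ] F [-0.9  0.6 -0.7] M [-0.08  0.16  0.01] w 0.25 q [-0.27  0.33 -0.47 -0.   -0.77  0.6 ]
turn [-0.   -0.14 -0.09] n 0.013278491624212555 shift [ 0.0038 -0.0006  0.0007] q6 0.6
turn [ 1.8e+02 -1.4e-01  2.2e-01] n 16.822143073068723 shift [ 0.0038  0.0006 -0.0007] q6 0.6
```

Emit:
play_rows(motion=[[[0,0,0],[-0.03,0,0],0.1],[[0,0,0],[-0.05,0,0],0.1],[[0,0,0],[-0.05,0,0],0.1],[[0,0,0],[-0.05,0,0],0.1],[[-10.6,0,0],[-0.005,0,0],0.1],[[-10.6,0,0],[-0.005,0,0],0.1],[[-10.6,0,0],[-0.005,0,0],0.1],[[-10.6,0,0],[-0.005,0,0],0.1],[[-10.6,0,0],[-0.005,0,0],0.1],[[-10.6,0,0],[-0.005,0,0],0.1],[[0,0,0],[0,0,0],0.1]])

```text
t: 25.1
tcp_pos: [0.4117, -0.2773, 0.296]
tool_rot: [-2.204, 1.552, 2.391]
force: [-0.0, 1.0, -3.1]
gripper_width: 0.252
```

```bash
python3 - <<'E'
from h import *
b2(3,-.34,.25,.0006)
E
```

```text
t 25.1 tcp [ 0.4117 -0.2773  0.296 ] jaw -1.688 xaxis [-0.014  0.013 -1.   ] F [-0.   1.  -3.1] M [-0.2   0.12  0.05] w 0.252 q [-0.27  0.13 -0.16 -0.01 -1.31  1.73]
turn [-179.66   -1.36   -0.99] n 16.790313099949348 shift [ 0.046  -0.1917  0.4665] q6 1.73
turn [ 0.34 -0.63  0.87] n 0.081250939740543 shift [ 0.046   0.1917 -0.4665] q6 1.73
```

Emit:
play_rows(motion=[[[0.3,-0.6,0.9],[0.002,0.0192,-0.0465],0.1],[[0,0,0],[0,0.0192,-0.0465],0.1],[[0,0,0],[0,0.0192,-0.0465],0.1],[[0,0,0],[0,0.0192,-0.0465],0.1],[[0,0,0],[0,0.0192,-0.0465],0.1],[[0,0,0],[0,0.0192,-0.0465],0.1],[[0,0,0],[0,0.0192,-0.0465],0.1],[[0,0,0],[0,0.0192,-0.0465],0.1],[[0,0,0],[0,0.0192,-0.0465],0.1],[[0,0,0],[0,0.0192,-0.0465],0.1],[[0,0,0],[0,0,0],0.1]])

```text
t: 26.48
tcp_pos: [0.6698, 0.1708, 0.2801]
tool_rot: [-1.434, 1.552, 3.112]
force: [-1.0, -0.1, -3.0]
gripper_width: 0.247
```

```bash
python3 - <<'E'
from h import *
b2(3,-.34,.22,.0006)
E
```

```text
t 26.48 tcp [0.6698 0.1708 0.2801] jaw -1.7373 xaxis [-0.019  0.001 -1.   ] F [-1.  -0.1 -3. ] M [-0.15  0.17 -0.02] w 0.247 q [ 0.48  0.48  0.31 -0.01 -1.41  0.93]
turn [177.5    1.64  -0.19] n 16.588491542429527 shift [ 0.0601  0.0095 -0.0099] q6 0.93
turn [-2.5   0.12  1.06] n 0.2332210514221847 shift [ 0.0601 -0.0095  0.0099] q6 0.93
```

Emit:
play_rows(motion=[[[-2.5,0.1,1.1],[0.02,-0.0095,0.0099],0.1],[[0,0,0],[0.03,0,0],0.1],[[0,0,0],[0.03,0,0],0.1],[[0,0,0],[0.03,0,0],0.1],[[0,0,0],[0,0,0],0.1]])

```text
t: 27.1
tcp_pos: [0.6546, 0.1594, 0.1632]
tool_rot: [-1.002, 1.563, -2.71]
force: [0.6, -1.0, -2.7]
gripper_width: 0.254
```

```bash
python3 - <<'E'
from h import *
b2(3,-.34,.14,.0006)
E
```

```text
t 27.1 tcp [0.6546 0.1594 0.1632] jaw -1.7072 xaxis [-0.007 -0.003 -1.   ] F [ 0.6 -1.  -2.7] M [-0.15  0.13  0.02] w 0.254 q [ 0.48  0.51  0.06 -0.   -1.13  0.96]
turn [179.23   0.61  -0.39] n 16.75045540025154 shift [ 0.0232 -0.0043  0.0033] q6 0.96
turn [-0.77  0.25  0.39] n 0.07183752854359945 shift [ 0.0232  0.0043 -0.0033] q6 0.96
```

Emit:
play_rows(motion=[[[-0.8,0.2,0.4],[0.008,0.0043,-0.0033],0.1],[[0,0,0],[0.012,0,0],0.1],[[0,0,0],[0,0,0],0.1]])

```text
t: 27.48
tcp_pos: [0.661, 0.1621, 0.1451]
tool_rot: [1.833, 1.566, 0.138]
force: [-0.6, -0.2, -2.2]
gripper_width: 0.254
```

```bash
python3 - <<'E'
from h import *
b2(3,-.34,.125,.0006)
E
```

```text
t 27.48 tcp [0.661  0.1621 0.1451] jaw -1.6944 xaxis [ 0.005  0.001 -1.   ] F [-0.6 -0.2 -2.2] M [-0.12  0.17  0.01] w 0.254 q [ 0.48  0.53  0.05  0.   -1.08  0.97]
turn [ 1.7997e+02 -4.6000e-01  1.2000e-01] n 16.81927149605324 shift [ 0.0201  0.0018 -0.0002] q6 0.97
turn [-0.03 -0.08 -0.29] n 0.027393185276203758 shift [ 0.0201 -0.0018  0.0002] q6 0.97
```

Emit:
play_rows(motion=[[[0,0,-0.3],[0.006,-0.0018,0.0002],0.1],[[0,0,0],[0.006,0,0],0.1],[[0,0,0],[0.005,0,0],0.1],[[0,0,0],[0.003,0,0],0.1]])

```text
t: 27.98
tcp_pos: [0.66, 0.1625, 0.1254]
tool_rot: [2.479, 1.567, 0.785]
force: [0.5, 0.1, -2.2]
gripper_width: 0.247
```

```bash
python3 - <<'E'
from h import *
b2(3,-.34,.104,.0006)
E
```

```text
t 27.98 tcp [0.66   0.1625 0.1254] jaw -1.6944 xaxis [ 0.002  0.002 -1.   ] F [ 0.5  0.1 -2.2] M [-0.12  0.15 -0.  ] w 0.247 q [ 0.48  0.55  0.03 -0.   -1.04  0.97]
turn [179.97  -0.19   0.25] n 16.819260667728624 shift [ 0.0214  0.0007 -0.0005] q6 0.97
turn [-0.03 -0.16 -0.12] n 0.01480458117179896 shift [ 0.0214 -0.0007  0.0005] q6 0.97
```

Emit:
play_rows(motion=[[[0,0,0],[0.006,-0.0007,0.0005],0.1],[[0,0,0],[0.006,0,0],0.1],[[0,0,0],[0.006,0,0],0.1],[[0,0,0],[0.005,0,0],0.1]])

```text
t: 28.48
tcp_pos: [0.6602, 0.1622, 0.1038]
tool_rot: [2.026, 1.566, 0.333]
force: [-6.3, 0.2, 18.7]
gripper_width: 0.253
```

```bash
python3 - <<'E'
from h import *
b2(3,-.34,.104,.0006)
E
```

```text
t 28.48 tcp [0.6602 0.1622 0.1038] jaw -1.693 xaxis [ 0.005  0.002 -1.   ] F [-6.3  0.2 18.7] M [0.02 2.34 0.02] w 0.253 q [ 0.48  0.57 -0.    0.   -1.    0.97]
turn [-179.96    0.42   -0.21] n 16.818292802854756 shift [-0.0002  0.001  -0.0002] q6 0.97
turn [ 0.04 -0.13 -0.27] n 0.02506603453043856 shift [-0.0002 -0.001   0.0002] q6 0.97
```

Emit:
play_rows(motion=[[[0,0,0],[0,0,0],0.5],[[0,0,0],[0,0,0],0.5],[[0,0,0],[0,0,0],0.5],[[0,0,0],[-0.03,0,0],0.5],[[0,0,0],[-0.04,0,0],0.5],[[0,0,0],[-0.04,0,0],0.5],[[0,0,0],[-0.04,0,0],0.55],[[10.4,0,0],[-0.01,0,0],0.55],[[10.4,0,0],[-0.005,0,0],0.55],[[10.4,0,0],[-0.005,0,0],0.55],[[10.4,0,0],[-0.005,0,0],0.55],[[10.4,0,0],[-0.005,0,0],0.55],[[10.4,0,0],[-0.005,0,0],0.55],[[10.4,0,0],[-0.005,0,0],0.55]])

```text
t: 30.22
tcp_pos: [0.66, 0.1616, 0.3]
tool_rot: [-3.032, 1.563, 0.247]
force: [0.2, 0.7, 0.3]
gripper_width: 0.555
```

```bash
cat >> h.py <<'E'
def wings(im,box):
    big=cv2.resize(im,None,fx=4,fy=4,interpolation=cv2.INTER_CUBIC); hsv=cv2.cvtColor(big,cv2.COLOR_RGB2HSV)
    m=((hsv[...,1]<45)&(hsv[...,2]>175)).astype(np.uint8); x0,y0,x1,y1=[4*v for v in box]
    k=np.zeros_like(m);k[y0:y1,x0:x1]=m[y0:y1,x0:x1]
    for c in cv2.findContours(k,0,2)[0]:
        if cv2.contourArea(c)<300: continue
        W=onz("top",cv2.boxPoints(cv2.minAreaRect(c))/4-.375,.116)
        e=W-np.roll(W,-1,0); L=np.linalg.norm(e,axis=1); i=L.argmax()
        print("centre",W.mean(0).round(4),"sizes",L[:2].round(4),"wing yaw",np.degrees(np.arctan2(e[i,1],e[i,0])).round(1))
E
python3 - <<'E'
from h import *
wings(capture("top"),(375,215,445,278)); st();go([.5098,-.3549,.22],-2.969)
E
```

```text
centre [ 0.5097 -0.3549  0.116 ] sizes [0.0553 0.0209] wing yaw 99.7
t 30.27 tcp [0.6603 0.1615 0.3009] jaw -3.0085 xaxis [ 0.009  0.002 -1.   ] F [ 0.3 -0.1  0.2] M [0.   0.09 0.03] w 0.55 q [ 0.48  0.44  0.29  0.   -1.41 -0.35]
turn [-2.26 -0.54  0.05] n 0.21135940575425452 shift [0.0809 0.4829 0.2369] q6 -0.35
turn [1.7774e+02 7.0000e-02 8.3000e-01] n 16.610886718753697 shift [ 0.0809 -0.4829 -0.2369] q6 -0.35
```

Emit:
play_rows(motion=[[[-2.3,-0.5,0],[0,0.0485,0.0237],0.55],[[0,0,0],[0,0.0485,0.0237],0.55],[[0,0,0],[0,0.0485,0.0237],0.55],[[0,0,0],[0,0.0485,0.0237],0.55],[[0,0,0],[0,0.0485,0.0237],0.55],[[0,0,0],[0,0.0485,0.0237],0.55],[[0,0,0],[0,0.0485,0.0237],0.55],[[0,0,0],[0,0.0485,0.0237],0.55],[[0,0,0],[0,0.0485,0.0237],0.55],[[0,0,0],[0,0.0485,0.0237],0.55],[[0,0,0],[0.03,0,0],0.55],[[0,0,0],[0.03,0,0],0.55],[[0,0,0],[0,0,0],0.55]])

```text
t: 31.9
tcp_pos: [0.5111, -0.3756, 0.2363]
tool_rot: [2.66, 1.568, -0.271]
force: [0.3, 0.0, -0.6]
gripper_width: 0.548
```

```bash
python3 - <<'E'
from h import *
st();go([.5098,-.3549,.13],-2.972)
E
```

```text
t 31.9 tcp [ 0.5111 -0.3756  0.2363] jaw -2.9311 xaxis [ 0.002 -0.001 -1.   ] F [ 0.3  0.  -0.6] M [-0.01  0.13 -0.04] w 0.548 q [-0.38  0.39  0.05 -0.   -1.23  0.59]
turn [ 2.34 -0.12 -0.06] n 0.2191109217668975 shift [ 0.1063 -0.0206 -0.0022] q6 0.59
turn [-1.7766e+02  9.0000e-02 -1.9000e-01] n 16.603307087552405 shift [0.1063 0.0206 0.0022] q6 0.59
```

Emit:
play_rows(motion=[[[2.3,0,0],[0.02,-0.0206,-0.0022],0.55],[[0,0,0],[0.03,0,0],0.55],[[0,0,0],[0.03,0,0],0.55],[[0,0,0],[0.02,0,0],0.55],[[0,0,0],[0,0,0],0.55]])

```text
t: 32.52
tcp_pos: [0.5147, -0.3563, 0.1424]
tool_rot: [2.411, 1.554, -0.55]
force: [0.7, -0.2, 0.8]
gripper_width: 0.551
```

```bash
python3 - <<'E'
from h import *
st();go([.5098,-.3549,.085],-2.972)
E
```

```text
t 32.52 tcp [ 0.5147 -0.3563  0.1424] jaw -2.9608 xaxis [ 0.014 -0.009 -1.   ] F [ 0.7 -0.2  0.8] M [ 0.07  0.12 -0.  ] w 0.551 q [-0.35  0.44 -0.12  0.   -1.    0.52]
turn [ 0.64 -0.72 -0.64] n 0.06761846740074208 shift [ 0.0574 -0.0023  0.0046] q6 0.52
turn [-179.36    1.     -1.13] n 16.762390684130292 shift [ 0.0574  0.0023 -0.0046] q6 0.52
```

Emit:
play_rows(motion=[[[0.6,-0.7,-0.6],[0.02,-0.0023,0.0046],0.55],[[0,0,0],[0.02,0,0],0.55],[[0,0,0],[0.012,0,0],0.55],[[0,0,0],[0,0,0],0.55]])

```text
t: 33.02
tcp_pos: [0.5122, -0.3559, 0.0916]
tool_rot: [2.478, 1.565, -0.492]
force: [0.6, -0.3, -0.0]
gripper_width: 0.551
```

```bash
python3 - <<'E'
from h import *
st();go([.5098,-.3549,.085],-2.972)
E
```

```text
t 33.02 tcp [ 0.5122 -0.3559  0.0916] jaw -2.9699 xaxis [ 0.005 -0.003 -1.   ] F [ 0.6 -0.3 -0. ] M [-0.01  0.1   0.01] w 0.551 q [-0.35  0.5  -0.17  0.   -0.9   0.52]
turn [ 0.12 -0.27 -0.21] n 0.025344874420167657 shift [ 0.0066 -0.0014  0.0022] q6 0.52
turn [-179.88    0.33   -0.43] n 16.81125603059696 shift [ 0.0066  0.0014 -0.0022] q6 0.52
```

Emit:
play_rows(motion=[[[0,-0.3,-0.2],[0.005,-0.0014,0.0022],0.55],[[0,0,0],[0,0,0],0.55],[[0,0,0],[0,0,0],0.1],[[0,0,0],[0,0,0],0.1],[[0,0,0],[0,0,0],0.1],[[0,0,0],[0,0,0],0.1]])

```text
t: 33.78
tcp_pos: [0.5109, -0.3554, 0.0885]
tool_rot: [2.379, 1.568, -0.59]
force: [-0.7, 0.2, 0.3]
gripper_width: 0.25
```

```bash
python3 - <<'E'
from h import *
st();go([.5098,-.3549,.085],-2.972)
E
```

```text
t 33.77 tcp [ 0.5109 -0.3554  0.0885] jaw -2.9696 xaxis [ 0.003 -0.002 -1.   ] F [-0.7  0.2  0.3] M [ 0.01  0.17 -0.01] w 0.25 q [-0.35  0.5  -0.17  0.   -0.9   0.52]
turn [ 0.14 -0.14 -0.13] n 0.012669683484085748 shift [ 0.0035 -0.0007  0.001 ] q6 0.52
turn [-179.86    0.2    -0.21] n 16.80973894431498 shift [ 0.0035  0.0007 -0.001 ] q6 0.52
```

Emit:
play_rows(motion=[[[0,0,0],[-0.03,0,0],0.1],[[0,0,0],[-0.05,0,0],0.1],[[0,0,0],[-0.05,0,0],0.1],[[0,0,0],[-0.05,0,0],0.1],[[-10.6,0,0],[-0.005,0,0],0.1],[[-10.6,0,0],[-0.005,0,0],0.1],[[-10.6,0,0],[-0.005,0,0],0.1],[[-10.6,0,0],[-0.005,0,0],0.1],[[-10.6,0,0],[-0.005,0,0],0.1],[[-10.6,0,0],[-0.005,0,0],0.1],[[-10.6,0,0],[0,0,0],0.1],[[-10.6,0,0],[0,0,0],0.1],[[0,0,0],[0,0,0],0.1]])

```text
t: 35.4
tcp_pos: [0.5042, -0.3489, 0.2872]
tool_rot: [-2.419, 1.538, 2.393]
force: [-0.2, -0.5, -3.6]
gripper_width: 0.252
```

```bash
python3 - <<'E'
from h import *
b2(2,-.13,.25,.0007)
E
```

```text
t 35.4 tcp [ 0.5042 -0.3489  0.2872] jaw -1.4711 xaxis [-0.024  0.022 -0.999] F [-0.2 -0.5 -3.6] M [-0.19  0.06 -0.03] w 0.252 q [-0.35  0.35  0.12 -0.01 -1.37  2.02]
turn [-179.24   -1.95   -2.19] n 16.750935000107724 shift [ 0.0372 -0.2083  0.4243] q6 2.02
turn [ 0.74 -1.4   1.25] n 0.13072073229662406 shift [ 0.0372  0.2083 -0.4243] q6 2.02
```

Emit:
play_rows(motion=[[[0.7,-1.4,1.3],[0,0.0208,-0.0424],0.1],[[0,0,0],[0,0.0208,-0.0424],0.1],[[0,0,0],[0,0.0208,-0.0424],0.1],[[0,0,0],[0,0.0208,-0.0424],0.1],[[0,0,0],[0,0.0208,-0.0424],0.1],[[0,0,0],[0,0.0208,-0.0424],0.1],[[0,0,0],[0,0.0208,-0.0424],0.1],[[0,0,0],[0,0.0208,-0.0424],0.1],[[0,0,0],[0,0.0208,-0.0424],0.1],[[0,0,0],[0,0.02,-0.04],0.1],[[0,0,0],[0,0,0],0.1]])

```text
t: 36.78
tcp_pos: [0.6824, 0.1012, 0.2767]
tool_rot: [-1.844, 1.555, 2.913]
force: [0.2, -1.2, -3.4]
gripper_width: 0.249
```

```bash
python3 - <<'E'
from h import *
b2(2,-.13,.16,.0007)
E
```

```text
t 36.77 tcp [0.6824 0.1012 0.2767] jaw -1.5268 xaxis [-0.016  0.004 -1.   ] F [ 0.2 -1.2 -3.4] M [-0.23  0.1  -0.05] w 0.249 q [ 0.38  0.48  0.3  -0.01 -1.4   1.24]
turn [177.53   1.38   0.42] n 16.59198116331364 shift [ 0.1167  0.0084 -0.0085] q6 1.24
turn [-2.46 -0.27  0.89] n 0.22990773381983756 shift [ 0.1167 -0.0084  0.0085] q6 1.24
```

Emit:
play_rows(motion=[[[-2.5,-0.3,0.9],[0.02,-0.0084,0.0085],0.1],[[0,0,0],[0.03,0,0],0.1],[[0,0,0],[0.03,0,0],0.1],[[0,0,0],[0.03,0,0],0.1],[[0,0,0],[0,0,0],0.1]])

```text
t: 37.4
tcp_pos: [0.6709, 0.0895, 0.1611]
tool_rot: [-1.302, 1.564, -2.799]
force: [-0.7, -0.1, -3.6]
gripper_width: 0.25
```

```bash
python3 - <<'E'
from h import *
b2(2,-.13,.14,.0007)
E
```

```text
t 37.4 tcp [0.6709 0.0895 0.1611] jaw -1.4966 xaxis [-0.006 -0.002 -1.   ] F [-0.7 -0.1 -3.6] M [-0.13  0.12 -0.01] w 0.25 q [ 0.37  0.52  0.07 -0.   -1.13  1.27]
turn [ 1.7926e+02  5.6000e-01 -1.5000e-01] n 16.753720433475316 shift [ 0.0211 -0.0041  0.0021] q6 1.27
turn [-0.73  0.1   0.36] n 0.06862061743090181 shift [ 0.0211  0.0041 -0.0021] q6 1.27
```

Emit:
play_rows(motion=[[[-0.7,0.1,0.4],[0.008,0.0041,-0.0021],0.1],[[0,0,0],[0.012,0,0],0.1],[[0,0,0],[0,0,0],0.1]])

```text
t: 37.78
tcp_pos: [0.6768, 0.0917, 0.1431]
tool_rot: [1.667, 1.564, 0.182]
force: [-0.5, 0.1, -4.0]
gripper_width: 0.247
```

```bash
python3 - <<'E'
from h import *
b2(2,-.13,.125,.0007)
E
```

```text
t 37.77 tcp [0.6768 0.0917 0.1431] jaw -1.4858 xaxis [ 0.006  0.001 -1.   ] F [-0.5  0.1 -4. ] M [-0.14  0.23 -0.02] w 0.247 q [ 0.37  0.54  0.05  0.   -1.08  1.28]
turn [ 1.7988e+02 -5.7000e-01  6.0000e-02] n 16.811420215030964 shift [0.0181 0.002  0.0005] q6 1.28
turn [-0.12 -0.04 -0.37] n 0.034175135781911434 shift [ 0.0181 -0.002  -0.0005] q6 1.28
```

Emit:
play_rows(motion=[[[-0.1,0,-0.4],[0.006,-0.002,-0.0005],0.1],[[0,0,0],[0.006,0,0],0.1],[[0,0,0],[0.005,0,0],0.1],[[0,0,0],[0.003,0,0],0.1]])

```text
t: 38.28
tcp_pos: [0.6756, 0.0924, 0.1235]
tool_rot: [2.093, 1.569, 0.609]
force: [0.5, 0.6, -4.2]
gripper_width: 0.25
```

```bash
python3 - <<'E'
from h import *
b2(2,-.13,.104,.0007)
E
```

```text
t 38.27 tcp [0.6756 0.0924 0.1235] jaw -1.4838 xaxis [ 0.002  0.001 -1.   ] F [ 0.5  0.6 -4.2] M [-0.1   0.11 -0.05] w 0.25 q [ 0.37  0.55  0.03 -0.   -1.04  1.29]
turn [ 1.8e+02 -1.7e-01  1.0e-01] n 16.822279219513486 shift [ 0.0195  0.0008 -0.0004] q6 1.29
turn [-0.   -0.06 -0.11] n 0.010312619763936956 shift [ 0.0195 -0.0008  0.0004] q6 1.29
```

Emit:
play_rows(motion=[[[0,0,0],[0.006,-0.0008,0.0004],0.1],[[0,0,0],[0.006,0,0],0.1],[[0,0,0],[0.005,0,0],0.1],[[0,0,0],[0.005,0,0],0.1]])

```text
t: 38.78
tcp_pos: [0.6757, 0.0919, 0.1036]
tool_rot: [1.513, 1.567, 0.03]
force: [-7.5, 0.7, 21.4]
gripper_width: 0.253
```

```bash
python3 - <<'E'
from h import *
b2(2,-.13,.104,.0007)
E
```

```text
t 38.77 tcp [0.6757 0.0919 0.1036] jaw -1.4823 xaxis [ 0.004  0.    -1.   ] F [-7.5  0.7 21.4] M [0.41 2.7  0.06] w 0.253 q [ 0.37  0.57  0.01  0.   -1.    1.29]
turn [-1.7992e+02  3.7000e-01  2.0000e-02] n 16.81461985819161 shift [-0.0004  0.0009  0.0002] q6 1.29
turn [ 0.08  0.01 -0.24] n 0.022030118728835223 shift [-0.0004 -0.0009 -0.0002] q6 1.29
```

Emit:
play_rows(motion=[[[0,0,0],[0,0,0],0.5],[[0,0,0],[0,0,0],0.5],[[0,0,0],[0,0,0],0.5],[[0,0,0],[-0.03,0,0],0.5],[[0,0,0],[-0.04,0,0],0.5],[[0,0,0],[-0.04,0,0],0.5],[[0,0,0],[-0.04,0,0],0.5],[[10.3,0,0],[-0.005,0,0],0.4],[[10.3,0,0],[-0.005,0,0],0.4],[[10.3,0,0],[-0.005,0,0],0.4],[[10.3,0,0],[-0.005,0,0],0.4],[[10.3,0,0],[-0.005,0,0],0.4],[[10.3,0,0],[-0.005,0,0],0.4],[[10.3,0,0],[-0.005,0,0],0.4],[[10.3,0,0],[-0.005,0,0],0.4]])

```text
t: 40.65
tcp_pos: [0.6764, 0.0913, 0.3007]
tool_rot: [2.934, 1.561, -0.034]
force: [0.3, -0.4, 0.6]
gripper_width: 0.398
```

```bash
python3 - <<'E'
from h import *
st();go([.442,.0715,.20],-2.925)
im=capture("top"); crop("top",180,110,160,150,4,"after",im); crop("side",200,120,120,110,5,"afterS")
E
```

```text
t 40.65 tcp [0.6764 0.0913 0.3007] jaw -2.9682 xaxis [ 0.009 -0.    -1.   ] F [ 0.3 -0.4  0.6] M [-0.01  0.14 -0.01] w 0.398 q [ 0.37  0.45  0.29  0.   -1.41 -0.2 ]
turn [-2.47 -0.53 -0.12] n 0.23111933127794673 shift [ 0.1007 -0.031   0.2332] q6 -0.2
turn [177.53  -0.19   0.82] n 16.59112705620799 shift [ 0.1007  0.031  -0.2332] q6 -0.2
```

View pics/after.png

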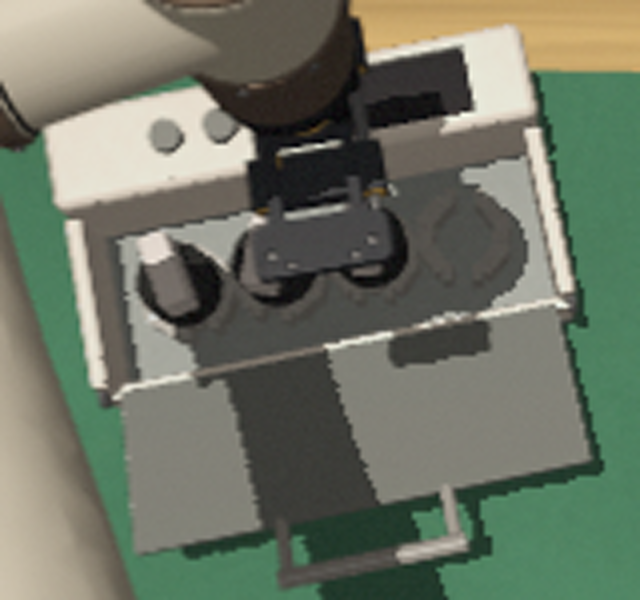

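Heads sit in bays 4, 3 and 2, the cover is down, and the bar runs from (283,580) to (465,543) in the crop. Next I'll work out the bar position and go there.

```bash
python3 - <<'E'
from h import *
b=onz("top",np.array([(283,580),(465,543)])/4+[180,110]-.4,.11);print(b,b.mean(0),np.linalg.norm(b[0]-b[1]))
E
```

```text
[[0.42356231 0.14015879 0.11      ]
 [0.45165687 0.01256451 0.11      ]] [0.43760959 0.07636165 0.11      ] 0.13065069831974968
```

Emit:
play_rows(motion=[[[-2.5,-0.5,0],[0,-0.008,0.058],0.4],[[0,0,0],[0,-0.008,0.058],0.4],[[0,0,0],[0,-0.008,0.058],0.4],[[0,0,0],[0,-0.007,0.058],0.4],[[0,0,0],[0.03,0,0],0.4],[[0,0,0],[0.03,0,0],0.4],[[0,0,0],[0.03,0,0],0.4],[[0,0,0],[0,0,0],0.4]])

```text
t: 41.75
tcp_pos: [0.4363, 0.0699, 0.2054]
tool_rot: [2.789, 1.568, -0.098]
force: [0.4, -0.3, 0.1]
gripper_width: 0.4
```

```bash
python3 - <<'E'
from h import *
st();go([.438,.0745,.09],-2.925)
E
```

```text
t 41.75 tcp [0.4363 0.0699 0.2054] jaw -2.8867 xaxis [ 0.003 -0.    -1.   ] F [ 0.4 -0.3  0.1] M [-0.    0.08  0.04] w 0.4 q [ 0.53  0.08 -0.44  0.   -1.04 -0.28]
turn [ 2.19 -0.16 -0.06] n 0.20487073425882202 shift [ 0.1154 -0.0042 -0.0026] q6 -0.28
turn [-1.7781e+02  9.0000e-02 -2.5000e-01] n 16.61754075865121 shift [0.1154 0.0042 0.0026] q6 -0.28
```

Emit:
play_rows(motion=[[[2.2,-0.2,0],[0.02,-0.0042,-0.0026],0.4],[[0,0,0],[0.025,0,0],0.4],[[0,0,0],[0.02,0,0],0.4],[[0,0,0],[0,0,0],0.4]])

```text
t: 42.25
tcp_pos: [0.4427, 0.0764, 0.1445]
tool_rot: [3.116, 1.56, 0.2]
force: [-0.2, 0.4, 0.2]
gripper_width: 0.398
```

```bash
python3 - <<'E'
from h import *
st();go([.438,.0745,.09],-2.925)
E
```

```text
t 42.25 tcp [0.4427 0.0764 0.1445] jaw -2.9165 xaxis [ 0.01   0.002 -1.   ] F [-0.2  0.4  0.2] M [0.04 0.06 0.06] w 0.398 q [ 0.54  0.16 -0.53  0.   -0.87 -0.31]
turn [ 0.48 -0.59 -0.01] n 0.055300136322226474 shift [0.0545 0.0008 0.005 ] q6 -0.31
turn [-1.7951e+02  2.0000e-02 -9.3000e-01] n 16.77691228885321 shift [ 0.0545 -0.0008 -0.005 ] q6 -0.31
```

Emit:
play_rows(motion=[[[0.5,-0.6,0],[0.02,0,0.005],0.4],[[0,0,0],[0.02,0,0.001],0.4],[[0,0,0],[0.014,0,0],0.4],[[0,0,0],[0,0,0],0.4],[[0,0,0],[0,0,0],0],[[0,0,0],[0,0,0],0],[[0,0,0],[0,0,0],0],[[0,0,0],[0,0,0],0]])

```text
t: 43.25
tcp_pos: [0.4383, 0.0769, 0.0978]
tool_rot: [-2.541, 1.565, 0.821]
force: [4.7, -0.5, -5.4]
gripper_width: 0.151
```

```bash
python3 - <<'E'
from h import *
st();arc(np.array([.598,.112,.068]))
a=np.radians(167-np.arange(0,106,7)); p=.17*np.c_[np.cos(a),np.sin(a)]
print(np.c_[-np.diff(p[:,1]),-np.diff(p[:,0])].round(4).tolist())
E
```

```text
t 43.25 tcp [0.4383 0.0769 0.0978] jaw -2.921 xaxis [ 0.004  0.004 -1.   ] F [ 4.7 -0.5 -5.4] M [-0.26 -1.2  -0.13] w 0.151 q [ 0.54  0.22 -0.59 -0.   -0.75 -0.32]
grasp in machine frame -0.1636 0.0 0.0488 radius 0.1707 phi 163.4
[[-0.0199, -0.0059], [-0.019, -0.0083], [-0.0179, -0.0105], [-0.0165, -0.0126], [-0.0148, -0.0145], [-0.0129, -0.0162], [-0.0108, -0.0177], [-0.0086, -0.0189], [-0.0062, -0.0198], [-0.0038, -0.0204], [-0.0013, -0.0207], [0.0013, -0.0207], [0.0038, -0.0204], [0.0062, -0.0198], [0.0086, -0.0189]]
```

Emit:
play_rows(motion=[[[0,0,0],[-0.0199,0,-0.0059],0],[[0,0,0],[-0.019,0,-0.0083],0],[[0,0,0],[-0.0179,0,-0.0105],0],[[0,0,0],[-0.0165,0,-0.0126],0],[[0,0,0],[-0.0148,0,-0.0145],0]])

```text
t: 43.88
tcp_pos: [0.4884, 0.0881, 0.1843]
tool_rot: [-1.784, 1.566, 1.576]
force: [1.8, 0.7, -9.7]
gripper_width: 0.153
```

```bash
python3 - <<'E'
from h import *
st();arc(np.array([.598,.112,.077])); go(state()['tcp_pos'],-2.925)
E
```

```text
t 43.88 tcp [0.4884 0.0881 0.1843] jaw -2.9225 xaxis [-0.     0.005 -1.   ] F [ 1.8  0.7 -9.7] M [ 0.15 -0.01 -0.03] w 0.153 q [ 0.5   0.2  -0.36 -0.01 -1.01 -0.28]
grasp in machine frame -0.1122 0.0002 0.1263 radius 0.1689 phi 131.6
turn [ 0.15 -0.06  0.29] n 0.02676740990900765 shift [0. 0. 0.] q6 -0.28
turn [-1.7985e+02 -4.5000e-01 -1.0000e-01] n 16.808791181969283 shift [0. 0. 0.] q6 -0.28
```

Emit:
play_rows(motion=[[[0,0,0],[-0.0129,0,-0.0162],0],[[0,0,0],[-0.0108,0,-0.0177],0],[[0,0,0],[-0.0086,0,-0.0189],0],[[0,0,0],[-0.0062,0,-0.0198],0],[[0,0,0],[-0.0038,0,-0.0204],0],[[0,0,0],[-0.0013,0,-0.0207],0]])

```text
t: 44.62
tcp_pos: [0.587, 0.1098, 0.2291]
tool_rot: [-0.141, 1.535, -3.064]
force: [-5.4, -0.1, 6.0]
gripper_width: 0.151
```

```bash
python3 - <<'E'
from h import *
st();arc(np.array([.598,.112,.077])); go(state()['tcp_pos'],-2.925)
E
```

```text
t 44.62 tcp [0.587  0.1098 0.2291] jaw -2.9226 xaxis [-0.036 -0.003 -0.999] F [-5.4 -0.1  6. ] M [0.15 2.02 0.01] w 0.151 q [ 0.45  0.35 -0.02 -0.01 -1.23 -0.23]
grasp in machine frame -0.0106 0.0001 0.1711 radius 0.1714 phi 93.5
turn [0.13 2.03 0.29] n 0.19001508280821208 shift [0. 0. 0.] q6 -0.23
turn [-179.84   -0.45    3.19] n 16.807606603137398 shift [0. 0. 0.] q6 -0.23
```

Emit:
play_rows(motion=[[[0,0,0],[0.001,0,-0.0207],0],[[0,0,0],[0.003,0,-0.0205],0],[[0,0,0],[0.005,0,-0.02],0],[[0,0,0],[0.0074,0,-0.019],0]])

```text
t: 45.12
tcp_pos: [0.6618, 0.126, 0.2145]
tool_rot: [-0.072, 1.525, -2.992]
force: [-2.9, 0.5, 2.8]
gripper_width: 0.15
```

```bash
python3 - <<'E'
from h import *
st();arc(np.array([.598,.112,.077])); go(state()['tcp_pos'],-2.925)
E
```

```text
t 45.12 tcp [0.6618 0.126  0.2145] jaw -2.9203 xaxis [-0.045 -0.007 -0.999] F [-2.9  0.5  2.8] M [ 0.17  1.46 -0.02] w 0.15 q [ 0.42  0.5   0.17 -0.01 -1.29 -0.2 ]
grasp in machine frame 0.0662 -0.0001 0.1565 radius 0.1699 phi 67.1
turn [0.26 2.62 0.18] n 0.24516448576191255 shift [0. 0. 0.] q6 -0.2
turn [-179.69   -0.29    4.11] n 16.793309804397776 shift [0. 0. 0.] q6 -0.2
```

Another 5–6° is needed; I'll push to the stop until the force rises.

Emit:
play_rows(motion=[[[0,0,0],[0.006,0,-0.013],0],[[0,0,0],[0.005,0,-0.01],0],[[0,0,0],[0.004,0,-0.007],0]])

```text
t: 45.5
tcp_pos: [0.6767, 0.129, 0.2067]
tool_rot: [0.015, 1.49, -2.903]
force: [-24.4, 1.3, 21.8]
gripper_width: 0.154
```

```bash
python3 - <<'E'
from h import *
st();arc(np.array([.598,.112,.077])); go(state()['tcp_pos'],-2.925)
E
```

```text
t 45.5 tcp [0.6767 0.129  0.2067] jaw -2.918 xaxis [-0.079 -0.019 -0.997] F [-24.4   1.3  21.8] M [ 0.16  7.72 -0.2 ] w 0.154 q [ 0.42  0.55  0.24 -0.01 -1.34 -0.19]
grasp in machine frame 0.082 -0.0003 0.1486 radius 0.1697 phi 61.1
turn [ 0.41  4.65 -0.09] n 0.4348889709369453 shift [0. 0. 0.] q6 -0.19
turn [-1.7945e+02  1.3000e-01  7.2900e+00] n 16.77073627643467 shift [0. 0. 0.] q6 -0.19
```

Emit:
play_rows(motion=[[[0,0,0],[0,0,0.002],0],[[0,0,0],[0,0,0],0.4],[[0,0,0],[0,0,0],0.4],[[0,0,0],[0,0,0],0.4],[[0,0,0],[-0.02,0,0],0.4],[[0,0,0],[-0.04,0,0],0.4],[[0,0,0],[-0.06,0,0],0.4],[[0,4,0],[0,0.06,0.02],0.4],[[0,0,0],[0,0.06,0.03],0.4],[[0,0,0],[0,0.06,0.03],0.4],[[0,0,0],[0,0.06,0.03],0.4],[[0,0,0],[0,0.06,0.03],0.4],[[0,0,0],[0,0.06,0.03],0.4],[[0,0,0],[0,0.06,0.03],0.4],[[0,0,0],[0,0,0],0.4]])

```text
t: 47.38
tcp_pos: [0.5945, -0.3032, 0.3312]
tool_rot: [1.957, 1.565, -0.958]
force: [-0.1, -0.5, -0.6]
gripper_width: 0.398
```

```bash
python3 - <<'E'
from h import *
st(); a=capture("top"); b=capture("side"); cv2.imwrite("pics/end.png",np.vstack([cv2.resize(a[100:280,130:500],None,fx=1.6,fy=1.6),cv2.resize(b[100:290,130:500],None,fx=1.6,fy=1.6)])[:,:,::-1])
crop("top",180,110,160,110,5,"endm",a)
o=cv2.imread("pics/top0.png")[:,:,::-1]; d=np.abs(a.astype(int)-o).sum(2)
for n,(x0,y0,x1,y1) in dict(tin=(150,222,185,252),pot=(145,175,188,210),tape=(352,142,392,180),mach=(185,112,328,215)).items(): print(n,(d[y0:y1,x0:x1]>90).mean().round(3))
E
```

```text
t 47.38 tcp [ 0.5945 -0.3032  0.3312] jaw -2.9157 xaxis [ 0.003 -0.005 -1.   ] F [-0.1 -0.5 -0.6] M [0.05 0.08 0.01] w 0.398 q [-0.23  0.41  0.31  0.   -1.47  0.45]
tin 0.0
pot 0.0
tape 0.872
mach 0.021
```

View pics/endm.png

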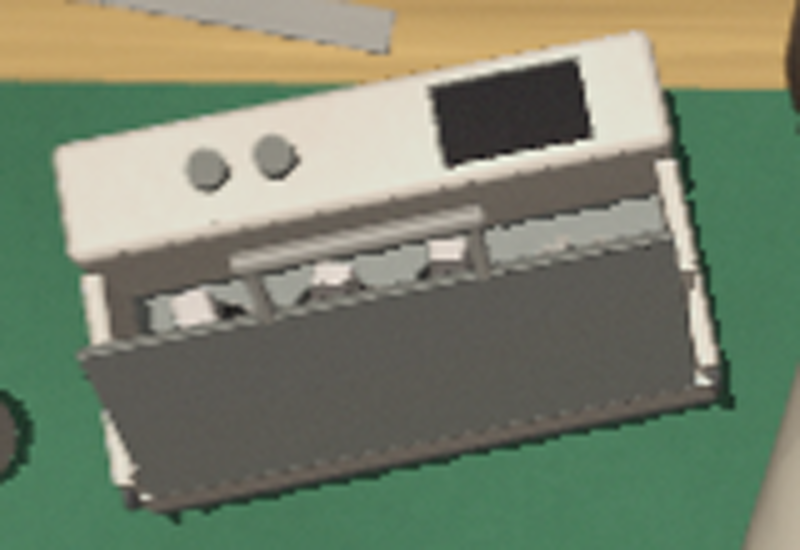

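View pics/end.png

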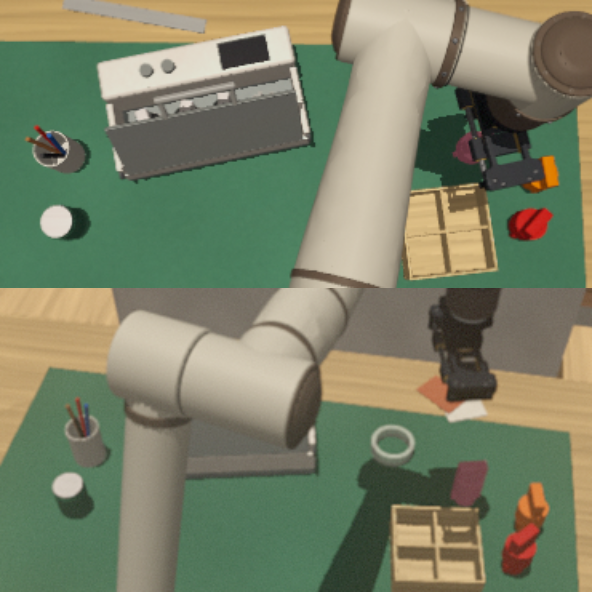

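```bash
python3 - <<'E'
from h import *
a=capture("top"); o=cv2.imread("pics/top0.png")[:,:,::-1]
g=lambda i,b:cv2.cvtColor(np.ascontiguousarray(i),cv2.COLOR_RGB2GRAY)[b[1]:b[3],b[0]:b[2]].astype(np.float32)
for b in((222,146,282,168),(192,165,228,200),(185,112,325,140)):
    A,O=g(a,b),g(o,b); print(b,cv2.phaseCorrelate(O,A,cv2.createHanningWindow(A.shape[::-1],cv2.CV_32F)), np.abs(A-O).mean())
t=g(a,(300,150,325,175))-g(o,(300,150,325,175)); print(np.abs(t).mean())
s0=cv2.imread("pics/side0.png")[:,:,::-1]
E
```

```text
(222, 146, 282, 168) ((-0.4001928347811301, -0.1675813102797168), 0.7470348076687918) 14.061363
(192, 165, 228, 200) ((0.0351253158566891, 0.19295213246784826), 0.9185420640824754) 9.988889
(185, 112, 325, 140) ((0.04110366783490349, -0.0042181725742853615), 0.9865744599589595) 6.907653
7.656
```

```bash
python3 - <<'E'
from rig import *
print(finish_job(), state()['t'])
E
```

```text
the job is handed in; nothing more can be done
the job is handed in; nothing more can be done
```

I pulled the cover down to its stop, fitted all three roller heads that were there, pushed the cover shut again and handed the job in at about 47 s. No verdict was reported.

- **Cover down:** I gripped the bar and swung the cover down until the force rose to 63 N at the stop.
- **Heads:** They went into bays 4, 3 and 2 at keyway angles of about +0.18, -0.34 and -0.13 rad, and bay 1 stays empty. Each dropped without resistance until it met the floor, with its origin about 20 mm above the bench, as fully home requires. The fourth tray compartment was empty at the start.
- **Cover shut:** I pushed it to its stop at about 33 N. In the final picture the bar and panel lie where they did at the start, within about 0.2 px on the panel (under 0.01 rad). The bar comparison read about 0.4 px, but the head wings now visible behind the bar disturb it.
- **Bystanders:** The tin and pen pot showed no change in the top view. The arm hid the tape there, so its pixel check failed (87% changed). The side view shows the tape near its starting place, but I did not measure its position.
- **Other checks:** The tray was empty at the end. I did not touch the pink, orange and red look-alikes, and I saw no head knocked aside. The robot was clear of everything at hand-in.

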